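# Pull the urgent job from the back of the roller queue

### The job

Three job caddies queue on the roller track, and the one at the back, with the blue circuit board in it, is urgent: get it out and seat it squarely, flat on the base of the test nest. A caddy can leave the track only by rolling it to the bay at the end stop and lifting it straight up, so first clear the other two onto the side tray, standing side by side; once the board is in the nest, put those two back on the track in the same order and places as before, so the front one is again at the end stop. Keep the caddies upright and leave the other things on the bench alone.

Things in the scene. Friction and masses are not known exactly. Their poses are not given: they have to be found in the camera images.
- caddy_board: Grey job caddy with a blue circuit board and a hexagonal adapter (urgent). Starts last in the queue. Foot 102 (x) x 116 (y) x 6 mm; tray 79 x 112 mm, walls to z = 33 mm; aluminium grip bar across the middle, 66 mm long in x, 12 mm thick in y, z = 70 to 86 mm, on posts at x = +-29 mm: pinch it along y. 0.25 to 0.6 kg, contents fixed in. Origin: centre of the foot's underside.
- caddy_fan: Grey job caddy with a square black fan and two yellow plugs. Starts first or second in the queue. Foot 102 (x) x 116 (y) x 6 mm; tray 79 x 112 mm, walls to z = 33 mm; aluminium grip bar across the middle, 66 mm long in x, 12 mm thick in y, z = 70 to 86 mm, on posts at x = +-29 mm: pinch it along y. 0.25 to 0.6 kg, contents fixed in. Origin: centre of the foot's underside.
- caddy_terminal: Grey job caddy with a white terminal block and a gold ribbed resistor. Starts first or second in the queue. Foot 102 (x) x 116 (y) x 6 mm; tray 79 x 112 mm, walls to z = 33 mm; aluminium grip bar across the middle, 66 mm long in x, 12 mm thick in y, z = 70 to 86 mm, on posts at x = +-29 mm: pinch it along y. 0.25 to 0.6 kg, contents fixed in. Origin: centre of the foot's underside.
- track: Fixed roller track, 136 x 430 mm, its y running towards the end stop. Origin: under its centre, on the bench. Roller tops z = 30 mm. Inside: 108 mm wide, y = -206 (rear wall) to +206 mm (stop). For y < 72 mm keeper strips (z = 41 to 44 mm, inner edges x = +-44 mm) overlap the caddies' feet by 7 mm a side: there a caddy only rolls, with some 0.5 N, and stays where left.
- bay (a point): Centre of the track's open bay (track y = +139 mm), at roller-top height. The bay has no keepers from y = 72 to 206 mm; its sides and stop flare outward up to z = 56 mm, 3 mm of play each side of a foot below. Only here can a caddy be lifted straight up or let down.
- end_stop (a point): Centre of the end stop's face, at roller-top height. Caddies start closed up, their y along the track's y: the first foot 2 to 6 mm from the stop, then gaps of 5 to 14 mm. Seen from here, -y of the track leads back along the queue.
- tray: Black side tray, 146 (x) x 300 (y) mm, rim 14 mm high and 4 mm thick, floor 4 mm above the bench. Holds two caddies side by side along its y, for example centred at y = +-70 mm with their y along the tray's. Origin: under its centre, on the bench.
- nest: Aluminium test nest, base plate 132 (x) x 150 (y) mm, with a low socket block on its -x edge (to x = -88 mm, z = 25 mm) and steel corner lugs that locate a caddy's foot with 3 mm of play each side and flare outward up to z = 35 mm. The foot seats on the base, z = 12 mm, its y along the nest's y, either way round. Origin: under its centre, on the bench.
- side_cutters: Red-handled side cutters, 58 x 134 x 20 mm, lying loose at the right of the work: leave alone. Origin: centre of the underside.
- flux_pot: Small round pot with yellow lid, 41 mm across, 22 mm high, at the right of the work: leave alone. Origin: centre of the underside.

How it is judged:
On the way, in this order (a step that is already met when the one before it is completed fails the run):
1. the fan caddy and the terminal caddy both stand upright on the side tray, let go (x of caddy_fan in the frame of tray between -0.032 and 0.032 m and y of caddy_fan in the frame of tray between -0.105 and 0.105 m and z of each of caddy_fan, caddy_terminal in the frame of tray below 0.009 m and angle between each of caddy_fan, caddy_terminal's own z axis and vertical below 0.06 rad and contact force between the fingers and caddy_fan below 0.2 N and linear speed of each of caddy_fan, caddy_terminal below 0.03 m/s and x of caddy_terminal in the frame of tray between -0.032 and 0.032 m and y of caddy_terminal in the frame of tray between -0.105 and 0.105 m and contact force between the fingers and caddy_terminal below 0.2 N), for 0.2 s.
2. the board caddy sits in the nest, flat on its base, let go, the others still off the track (horizontal distance between caddy_board and nest below 0.009 m and z of caddy_board in the frame of nest below 0.016 m and angle between caddy_board's own z axis and vertical below 0.06 rad and angle between the y axis of caddy_board and the y axis of nest, either way round below 0.12 rad and contact force between the fingers and caddy_board below 0.2 N and distance of each of caddy_fan, caddy_terminal from where it was at the start of the episode above 0.08 m), for 0.2 s.
At the end, for the whole second after the job is handed in: The board caddy sits in the nest (centre within 9 mm, foot within 4 mm of the base, square within 0.12 rad); the fan and terminal caddies stand upright on the rollers, each within 20 mm of where it stood at the start, in line with the track; all released and at rest (horizontal distance between caddy_board and nest below 0.009 m and z of caddy_board in the frame of nest below 0.016 m and angle between each of caddy_board, caddy_fan, caddy_terminal's own z axis and vertical below 0.06 rad and angle between the y axis of caddy_board and the y axis of nest, either way round below 0.12 rad and contact force between the fingers and caddy_board below 0.2 N and linear speed of each of caddy_board, caddy_fan, caddy_terminal below 0.02 m/s and distance of each of caddy_fan, caddy_terminal from where it was at the start of the episode below 0.02 m and angle between the y axis of each of caddy_fan, caddy_terminal and the y axis of track, either way round below 0.1 rad and z of each of caddy_fan, caddy_terminal in the frame of track below 0.034 m); the robot touches nothing.
It fails at once if the side cutters moved by more than 30 mm (distance of side_cutters from where it was at the start of the episode above 0.03 m).
It fails at once if the flux pot moved by more than 30 mm (distance of flux_pot from where it was at the start of the episode above 0.03 m).
It fails at once if the caddy fan tipped by more than 0.5 rad (angle between caddy_fan's own z axis and vertical above 0.5 rad).
It fails at once if the caddy terminal tipped by more than 0.5 rad (angle between caddy_terminal's own z axis and vertical above 0.5 rad).
It fails at once if the caddy board tipped by more than 0.5 rad (angle between caddy_board's own z axis and vertical above 0.5 rad).
It also fails if it takes over 120 s, if anything falls off the work surface, if the arm or the gripper's body presses on something with over 40 N, if the wrist force passes 120 N, or if a joint passes its speed limit or range.

### The arm

A 6-joint arm with a two-finger parallel gripper is mounted at the origin on a cart in front of the work surface, level with it; the furniture and walls round the work are solid. World frame = base frame: x ahead of the robot, y to its left, z up, the work surface at z = 0. Lengths are in m, angles in rad, forces in N, time in s.
With the tool pointing down it reaches from about 0.3 to 0.775 m from the base axis. Payload 14.6 kg.
Tool frame: the origin (TCP) lies at the very end of the fingers, on their centre line; the grasp point (between the pads) lies 19 mm behind it (ctrl.grasp_offset is the distance from the TCP to the grasp point, in m); z points along the fingers, y is the line along which they close (so a half turn about z gives the same grasp; the last joint's range is limited). The gripper opens to 94 mm and grips with 3 to 60 N. Pads are 16 mm wide; open, the fingers measure 119 mm over their backs; the gripper's body (75 mm by 177 mm) begins 78 mm behind the grasp point.
Start: joints at [-1.211, 0.3, 1.521, -0, 1.321, -0.067], TCP at [0.228, -0.501, 0.205] pointing down, gripper open.
Joint ranges: [-3.03, 3.03], [-0.79, 2.21], [0.23, 2.52], [-1.04, 4.18], [0, 3.07], [-2.55, 2.55]. Speed limits (rad/s): [2.22, 2.22, 2.57, 3.14, 3.14, 3.14].

### API

Orientations are given as [roll, pitch, yaw] about the fixed x, y, z axes, in that order (R = Rz(yaw) Ry(pitch) Rx(roll)).
In Python, from station import ctrl gives the robot as it stands.
- The arm moves only by the tool step_arm, never from a script. Its argument "plan" is a list that holds one entry, the list of rows, each a list of 6 numbers: the shift along the tool's x, y, z in units of 30 mm (1.0 is 30 mm), then the turn, a rotation vector about the tool's x, y, z in units of 6 degrees (1.0 is 6 degrees). In form: [[[dx, dy, dz, wx, wy, wz], ...]]. A call has 1 to 8 rows; each row is the pose to reach, as a shift and turn from the pose commanded when the call began, along the tool's axes at that moment; what a row does not reach only later rows make up. A row lasts 1/12 s, in which the tool goes at most 41.7 mm and 7.16 degrees, less where a joint would pass 70% of its speed; a pose out of reach is approached as far as the arm can. A call with a gripper value outside its range is refused whole. "grip" is the opening, from 0 (shut) to 1 (fully open), set as the call begins (left out, the last holds). The fingers move at their own pace and stop on an object; "squeeze" is the grip in N (left out, the last holds). Time passes only in rows, so rows that repeat a pose let the fingers close. It gives the time, the measured TCP pose, the force, the opening and the grip force at its end, in the units of the state.
- ctrl.get_obs(): the state, without advancing time (a new reading comes with each control period).
- ctrl.camera(name): name is "side" or "top" or "wrist"; returns the picture (384x512x3 uint8, red, green, blue); there is no depth.
- ctrl.camera_model(name): a dict with "intrinsics" (3x3 intrinsics, pixels), "k1" (the pictures are not rectified: a ray, as slopes to the right and down, at radius r is drawn at 1 + k1 r^2 times it, then the intrinsics apply), "R" (3x3) and "t" (3): a world point X has camera coordinates R X + t; the wrist camera has in their place "tool_from_camera" (4x4, takes a point from camera to tool coordinates, whose origin is the TCP and whose axes are the flange's). Camera axes: x right, y down, z forward; pixel columns grow to the right and rows downward; lengths in m; the calibration is good to about 2 mm. A picture is of the moment at which its call begins: read the wrist's pose just before it. camera_model takes no time and is no camera call.
- ctrl.hand_in(): hands the job in; it is judged then, once.
Trained networks look in the newest picture that a camera, given by its name, has taken for a name from the list of things; names that differ only in an ending like _2 or _b are one class to them, and where a whole thing is asked for, a point or a joint stands for the part that bears it (a point fixed in the world has none). Each returns a list of dicts, best first, with "confidence" (0 to 1); they miss things now and then, are a little off and sometimes report something else, mostly with a low value. They report only what shows in the picture. A call takes as long as a camera call.
- ctrl.masks_of(query, camera): "pixels" (384x512 bool, what is visible of it) and "at" ([column, row] in pixels, amid what is visible of it).
- ctrl.place_of(query, camera): "at" ([column, row] in pixels: a listed point, or the origin of a listed thing).
The state is a dict: "time_s": time; "qpos": joint angles; "joint_vel": joint speeds; "tau": joint torques, N m; "ee_pos": TCP position; "eef_rot": TCP orientation; "force": force on the tool from outside, world axes, zero at the start; "moment": the same for the moment, N m; "grip_width": finger opening in m; "grip_force": force on a finger pad.
Only numpy, scipy, OpenCV 4.12 (cv2) and the standard library are available. Lean on these libraries where they do the work, as an engineer would, in place of code of your own. Each camera call takes 0.05 s, during which the arm holds its last target. There are 200 camera calls.

## Working session

There is one attempt and no reset: what is moved stays moved. The work goes in short steps, Python scripts to look and compute and a tool call to move; the robot and the scene stay as the last step left them, time stands still between calls to the robot, and variables do not carry over. Pictures are saved under pics/ and viewed, at most 14 in all, crops included, and the job is handed in when it is done.

Besides the shell and the picture viewer there is one more tool, called after ">>>" by a JSON object that holds its "fn" and its "kwargs", one argument or row to a line. step_arm: Moves the arm, as the interface text tells. Its arguments: {"type":"object","properties":{"plan":{"type":"array","items":{"type":"array","items":{"type":"array","items":{"type":"number"}}}},"grip":{"type":"number"},"squeeze":{"type":"number"}},"required":["plan"]}

```bash
mkdir -p pics; ls; cat > h.py <<'E'
import numpy as np, cv2
from station import ctrl
from scipy.spatial.transform import Rotation as Ro
def ray(cam,px,tool=None):
    m=ctrl.camera_model(cam);K=np.array(m['intrinsics']);k1=m['k1']
    d=np.array([(px[0]-K[0,2])/K[0,0],(px[1]-K[1,2])/K[1,1]]);u=d.copy()
    for _ in range(20): u=d/(1+k1*(u@u))
    v=np.array([u[0],u[1],1])
    if cam=='wrist':
        T=np.array(m['tool_from_camera']);o=ctrl.get_obs() if tool is None else tool
        R=Ro.from_euler('xyz',o['eef_rot']).as_matrix()
        return R@T[:3,3]+np.array(o['ee_pos']),R@T[:3,:3]@v
    R=np.array(m['R']);t=np.array(m['t']);return -R.T@t,R.T@v
def onz(cam,px,z,tool=None):
    o,d=ray(cam,px,tool);return o+d*(z-o[2])/d[2]
def proj(cam,X,tool=None):
    m=ctrl.camera_model(cam);K=np.array(m['intrinsics'])
    X=np.array(X,float)
    if cam=='wrist':
        T=np.array(m['tool_from_camera']);o=ctrl.get_obs() if tool is None else tool
        R=Ro.from_euler('xyz',o['eef_rot']).as_matrix()
        p=T[:3,:3].T@(R.T@(X-np.array(o['ee_pos']))-T[:3,3])
    else: p=np.array(m['R'])@X+np.array(m['t'])
    u=p[:2]/p[2];u=u*(1+m['k1']*(u@u));return K[:2,:2]@u+K[:2,2]
def save(cam,name):
    im=ctrl.camera(cam);cv2.imwrite(f'pics/{name}.png',im[...,::-1]);return im
E
python3 - <<'E'
from h import *
np.set_printoptions(precision=3,suppress=True)
print(ctrl.get_obs())
for c in ('top','side'):
    save(c,c+'0')
    m=ctrl.camera_model(c);print(c,-np.array(m['R']).T@m['t'])
    for q,z in (('caddy_board',.03),('caddy_fan',.03),('caddy_terminal',.03),('track',0),('bay',.03),('end_stop',.03),('tray',0),('nest',0),('side_cutters',0),('flux_pot',0)):
        for r in ctrl.place_of(q,c)[:2]: print(q,r['confidence'],np.array(r['at']),onz(c,r['at'],z))
a=cv2.imread('pics/top0.png');b=cv2.imread('pics/side0.png')
E
```

```text
pics
{'time_s': 0.0, 'qpos': array([-1.211,  0.3  ,  1.522,  0.   ,  1.321, -0.067]), 'joint_vel': array([ 0.001,  0.001,  0.   , -0.001,  0.001, -0.001]), 'tau': array([ -0.001, -53.18 , -35.273,   0.071,   0.024,  -0.   ]), 'ee_pos': array([ 0.228, -0.5  ,  0.205]), 'eef_rot': array([-3.14 , -0.   ,  0.427]), 'force': array([-0.132, -1.598,  0.157]), 'moment': array([0.008, 0.009, 0.046]), 'grip_force': 0.0, 'grip_width': 0.0937923870584259}
top [ 0.344 -0.103  1.252]
caddy_board 0.59 [260.5 163.1] [ 0.607 -0.095  0.03 ]
caddy_fan 0.68 [214.3 154.4] [0.632 0.032 0.03 ]
caddy_terminal 0.63 [165.7 157. ] [0.625 0.166 0.03 ]
track 0.62 [223.  159.1] [0.626 0.011 0.   ]
track 0.43 [382.4 220.1] [ 0.453 -0.431  0.   ]
end_stop 0.73 [149.2 154.4] [0.633 0.212 0.03 ]
tray 0.9 [293.6 218.2] [ 0.458 -0.187  0.   ]
nest 0.77 [189. 222.] [0.448 0.103 0.   ]
side_cutters 0.81 [380.6 179.5] [ 0.566 -0.43   0.   ]
flux_pot 0.68 [379.6 219.8] [ 0.453 -0.423  0.   ]
side [ 0.263 -0.904  0.813]
caddy_board 0.57 [276.8 187.6] [ 0.622 -0.084  0.03 ]
caddy_fan 0.76 [266.4 164.6] [0.634 0.036 0.03 ]
caddy_terminal 0.6 [256.  147.9] [0.634 0.139 0.03 ]
bay 0.72 [254.3 149.4] [0.626 0.132 0.03 ]
end_stop 0.62 [246.3 135.8] [0.627 0.223 0.03 ]
tray 0.9 [234.3 229.8] [ 0.451 -0.179  0.   ]
nest 0.65 [206.9 171.4] [ 0.446  0.109 -0.   ]
side_cutters 0.75 [308.1 287.5] [ 0.564 -0.427  0.   ]
```

View pics/top0.png

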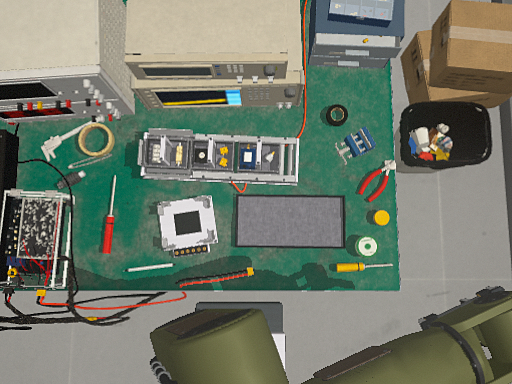

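View pics/side0.png

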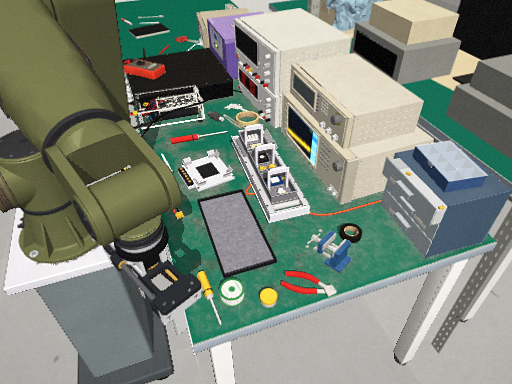

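The top picture shows the track at about (220,158), with the terminal caddy in front at (166,157), then the fan at (214,154), then the board at (260,163). The tray is at (291,221) and the nest at (187,222). The side picture shows the same order.

```bash
cat >> h.py <<'E'
def go(p,yaw,o=None):
    o=o or ctrl.get_obs();R=Ro.from_euler('xyz',o['eef_rot']);G=Ro.from_euler('xyz',[np.pi,0,yaw])
    return np.r_[R.as_matrix().T@(np.array(p)-o['ee_pos'])/.03,np.degrees((R.inv()*G).as_rotvec())/6].round(3)
E
python3 - <<'E'
from h import *
np.set_printoptions(precision=3,suppress=True)
m=ctrl.camera_model('wrist');print(m)
ctrl.camera('top')
for q,z in (('tray',.014),('nest',.012),('track',.04)):
    r=ctrl.masks_of(q,'top')[0];pts=np.argwhere(r['pixels'])[:,::-1]
    W=np.array([onz('top',p,z)[:2] for p in pts],np.float32)
    c,s,a=cv2.minAreaRect(W);print(q,r['confidence'],np.array(c),s,a)
print(go([.45,-.05,.33],-.05))
E
```

```text
{'intrinsics': array([[311.561,   0.   , 256.38 ],
       [  0.   , 311.561, 197.477],
       [  0.   ,   0.   ,   1.   ]]), 'k1': -0.05563028717349482, 'tool_from_camera': array([[-0.   , -0.965, -0.261,  0.076],
       [ 1.   , -0.   , -0.   ,  0.   ],
       [ 0.   , -0.261,  0.965, -0.18 ],
       [ 0.   ,  0.   ,  0.   ,  1.   ]])}Traceback (most recent call last):
  File "<stdin>", line 7, in <module>
  File "h.py", line 15, in onz
    o,d=ray(cam,px,tool);return o+d*(z-o[2])/d[2]
        ~~~^^^^^^^^^^^^^
  File "h.py", line 5, in ray
    m=ctrl.camera_model(cam);K=np.array(m['intrinsics']);k1=m['k1']
ValueError: time passes only in moves, steps and waits
```

```bash
sed -i 's/^def ray/_c={}\ndef cm(c):\n    if c not in _c:_c[c]=ctrl.camera_model(c)\n    return _c[c]\ndef ray/; s/m=ctrl.camera_model(cam)/m=cm(cam)/; s/o=ctrl.get_obs() if tool is None else tool/o=tool/' h.py
python3 - <<'E'
from h import *
np.set_printoptions(precision=3,suppress=True)
ctrl.camera('top')
for q,z in (('tray',.014),('nest',.012),('track',.04)):
    r=ctrl.masks_of(q,'top')[0];pts=np.argwhere(r['pixels'])[:,::-1]
    W=np.array([onz('top',p,z)[:2] for p in pts],np.float32)
    c,s,a=cv2.minAreaRect(W);print(q,r['confidence'],np.array(c),s,a)
print(go([.50,-.05,.33],-.05))
E
```

```text
tray 0.94 [ 0.448 -0.176] (0.29994186758995056, 0.1450921595096588) 89.8968276977539
nest 0.81 [0.435 0.105] (0.1568198800086975, 0.1528773307800293) 8.648872375488281
track 0.6 [0.626 0.021] (0.4390472173690796, 0.14490516483783722) 87.36246490478516
[14.482 -9.917 -4.152  0.     0.     4.553]
```

>>> {"fn": "step_arm", "kwargs": {
  "plan": [
    [[1,-0.7,-1.2,0,0,0.3],[2,-1.4,-2.2,0,0,0.7],[3,-2.1,-3,0,0,1],[4,-2.8,-3.6,0,0,1.4],[5,-3.5,-4,0,0,1.8],[6,-4.2,-4.15,0,0,2.1],[7,-4.9,-4.15,0,0,2.4],[8,-5.6,-4.15,0,0,2.8]]
  ],
  "grip": 1
}}

```text
time_s: 2.07
ee_pos: [0.3773, -0.2465, 0.3309]
eef_rot: [3.14, -0.001, 0.132]
force: [1.2, -0.7, 0.2]
grip_width: 0.0943
grip_force: 0.0
```

```bash
python3 -c "
from h import *
print(go([.50,-.05,.33],-.05))"
```

```text
[ 4.918 -5.956  0.028  0.011 -0.014  1.738]
```

>>> {"fn": "step_arm", "kwargs": {
  "plan": [
    [[1,-1.2,0,0,0,0.4],[2,-2.4,0,0,0,0.8],[3,-3.6,0,0,0,1.1],[4,-4.8,0,0,0,1.5],[4.7,-5.7,0,0,0,1.7],[4.92,-5.96,0,0,0,1.74],[4.92,-5.96,0,0,0,1.74],[4.92,-5.96,0,0,0,1.74]]
  ]
}}

```text
time_s: 2.73
ee_pos: [0.4993, -0.0507, 0.3296]
eef_rot: [3.142, 0.001, -0.046]
force: [-1.0, -0.4, -0.6]
grip_width: 0.0939
grip_force: 0.0
```

```bash
python3 - <<'E'
from h import *
np.set_printoptions(precision=3,suppress=True)
T=ctrl.get_obs();print(T['ee_pos'],T['eef_rot'],T['joint_vel'])
save('wrist','w1')
for q,z in (('caddy_board',.03),('caddy_fan',.03),('caddy_terminal',.03),('track',0),('bay',.03),('end_stop',.03),('tray',0),('nest',0)):
    for r in ctrl.place_of(q,'wrist')[:2]: print(q,r['confidence'],np.array(r['at']),onz('wrist',r['at'],z,T))
for q,z in (('tray',.014),('nest',.012),('track',.04)):
    for r in ctrl.masks_of(q,'wrist')[:1]:
        pts=np.argwhere(r['pixels'])[:,::-1]
        W=np.array([onz('wrist',p,z,T)[:2] for p in pts],np.float32)
        c,s,a=cv2.minAreaRect(W);print(q,r['confidence'],np.array(c),s,a)
a=cv2.imread('pics/w1.png');cv2.imwrite('pics/w1b.png',cv2.resize(a,(800,600),interpolation=cv2.INTER_CUBIC))
E
```

```text
[ 0.499 -0.051  0.33 ] [ 3.142  0.001 -0.046] [-0.044 -0.021  0.014 -0.004  0.001 -0.015]
caddy_board 0.81 [281.9  82. ] [ 0.619 -0.093  0.03 ]
caddy_fan 0.55 [192.2  83.2] [0.624 0.038 0.03 ]
caddy_terminal 0.93 [114.7  78.2] [0.638 0.152 0.03 ]
end_stop 0.72 [66.3 81.7] [0.638 0.226 0.03 ]
tray 0.78 [334.  185.6] [ 0.453 -0.179  0.   ]
nest 0.62 [166.3 200.6] [0.44  0.106 0.   ]
tray 0.76 [ 0.451 -0.175] (0.3023776710033417, 0.15017464756965637) 89.387451171875
nest 0.56 [0.433 0.107] (0.1609751135110855, 0.16381289064884186) 8.19676399230957
track 0.77 [0.624 0.025] (0.44712725281715393, 0.14349251985549927) 86.62022399902344
```

View pics/w1b.png

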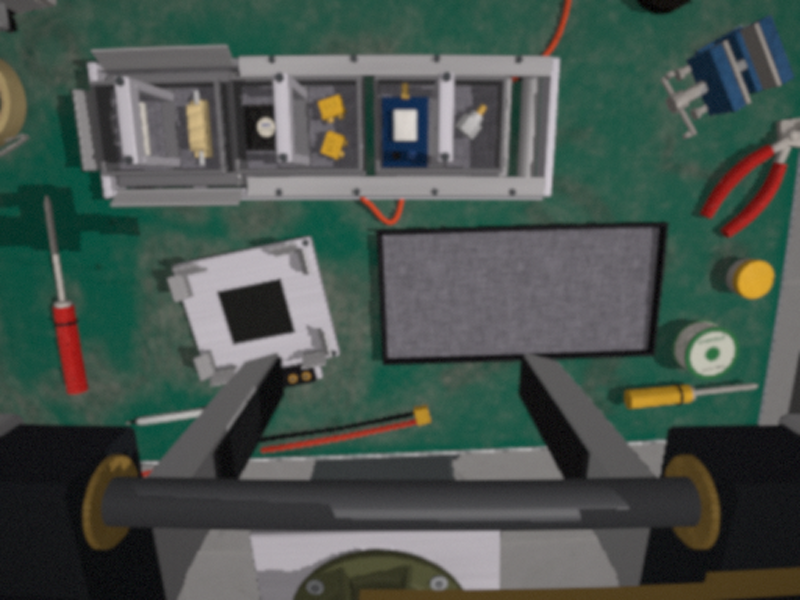

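The wrist picture (800 scale) shows the terminal bar near x=125, the fan bar at 282 and the board bar at 446. The track's keepers and flared bay are clear, the nest is tilted at about (255,310), and the tray is at (522,292). I'll zoom in for accurate corners.

```bash
python3 - <<'E'
import cv2,numpy as np
a=cv2.imread('pics/w1.png')
f=lambda x,y:cv2.resize(a[y:y+120,x:x+320],(800,300),interpolation=cv2.INTER_CUBIC)
cv2.imwrite('pics/w1c.png',np.vstack([f(45,20),f(110,130)]))
E
```

```text
(no output)
```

View pics/w1c.png

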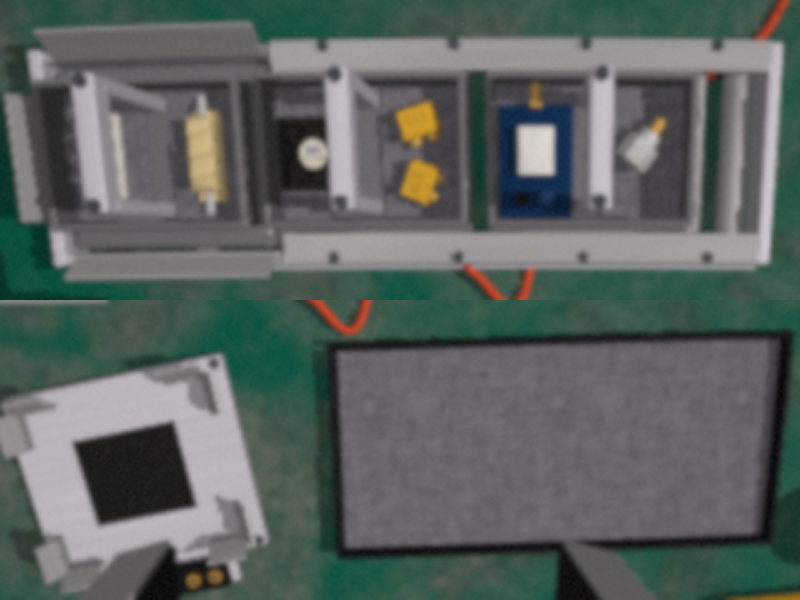

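```bash
cat > m1.py <<'E'
from h import *
np.set_printoptions(precision=4,suppress=True)
T=dict(ee_pos=np.array([.4993,-.0507,.3296]),eef_rot=[3.142,.001,-.046])
A=lambda p,z:onz('wrist',(p[0]/2.5+45,p[1]/2.5+20),z,T)[:2]
B=lambda p,z:onz('wrist',(p[0]/2.5+110,(p[1]-300)/2.5+130),z,T)[:2]
for n,P,Q in (('term',(79,79),(93,205)),('fan',(334,73),(341,202)),('board',(601,72),(600,201))):
    a,b=A(P,.116),A(Q,.116);print(n,(a+b)/2,np.linalg.norm(a-b),np.arctan2(*(a-b)[::-1]))
U=np.array([A(p,.044) for p in [(322,45),(453,43),(585,43),(717,45)]]);L=np.array([A(p,.044) for p in [(333,258),(458,257),(582,257),(707,257)]])
print('screws',U,L,(U+L)/2);M=(U+L)/2
for X in (U,L,M): print('yaw',-np.polyfit(X[:,1],X[:,0],1)[0],np.polyfit(X[:,1],X[:,0],1))
print('rear',A((782,42),.044),A((770,268),.044),'keeperfront',A((270,42),.044),A((283,268),.044))
N=np.array([B(p,.012) for p in [(75,443),(173,423),(194,506),(98,523)]]);print('nest',N,N.mean(0))
for i in range(4): d=N[(i+1)%4]-N[i];print(np.linalg.norm(d),np.arctan2(*d[::-1]))
a,b=B((222,354),.012),B((268,542),.012);print('plate',a,b,np.linalg.norm(a-b),np.arctan2(*(a-b)[::-1]))
R=np.array([B(p,.014) for p in [(330,346),(791,332),(771,543),(340,555)]]);print('tray',R,R.mean(0))
E
python3 m1.py
```

```text
term [0.6307 0.1587] 0.058570935023425155 -0.04876397413476021
fan [0.6247 0.0351] 0.05880840894369447 -0.042047143745379344
board [ 0.6189 -0.0904] 0.05856953943086409 -0.034568393436976645
screws [[ 0.6834  0.0553]
 [ 0.6803 -0.0172]
 [ 0.6768 -0.0898]
 [ 0.673  -0.1627]] [[ 0.5677  0.0609]
 [ 0.5645 -0.0123]
 [ 0.5611 -0.0845]
 [ 0.558  -0.1576]] [[ 0.6255  0.0581]
 [ 0.6224 -0.0148]
 [ 0.619  -0.0872]
 [ 0.6155 -0.1602]]
yaw -0.04734395977771243 [0.0473 0.6809]
yaw -0.044320343119435494 [0.0443 0.565 ]
yaw -0.045830609057586444 [0.0458 0.6229]
rear [ 0.6735 -0.1989] [ 0.5503 -0.1949] keeperfront [0.6868 0.0841] [0.5635 0.0911]
nest [[0.4677 0.1436]
 [0.478  0.0769]
 [0.4206 0.069 ]
 [0.4115 0.1359]] [0.4445 0.1063]
0.06756176122206493 -1.4180358501068508
0.057891126620675304 -3.0053192966341276
0.06753977069682895 1.7068965577723958
0.05676558679407811 0.13649900870020823
plate [0.5213 0.0405] [0.3928 0.0212] 0.12993799010963866 0.14927372482738155
tray [[ 0.5232 -0.0287]
 [ 0.5198 -0.3237]
 [ 0.3761 -0.3233]
 [ 0.3819 -0.0273]] [ 0.4503 -0.1758]
```

```bash
python3 -c "
from h import *
print(go([.6303,.1585,.16],-.046),go([.6303,.1585,.089],-.046))"
```

```text
[ 4.028e+00 -7.211e+00  5.667e+00 -0.000e+00 -1.000e-03 -2.800e-02] [ 4.028e+00 -7.211e+00  8.033e+00 -0.000e+00 -1.000e-03 -2.800e-02]
```

>>> {"fn": "step_arm", "kwargs": {
  "plan": [
    [[0.5,-0.9,0.6,0,0,0],[1.1,-2,1.4,0,0,0],[1.8,-3.2,2.3,0,0,0],[2.4,-4.3,3.2,0,0,0],[3,-5.4,4.1,0,0,0],[3.6,-6.4,5,0,0,0],[3.9,-7,5.5,0,0,0],[4.03,-7.21,5.67,0,0,0]]
  ]
}}

```text
time_s: 4.0
ee_pos: [0.63, 0.1618, 0.1551]
eef_rot: [3.141, 0.005, -0.047]
force: [-0.8, -0.4, -1.0]
grip_width: 0.0938
grip_force: 0.0
```

>>> {"fn": "step_arm", "kwargs": {
  "plan": [
    [[0,0,0.3,0,0,0],[0,0,0.8,0,0,0],[0,0,1.3,0,0,0],[0,0,1.8,0,0,0],[0,0,2.2,0,0,0],[0,0,2.36,0,0,0],[0,0,2.36,0,0,0],[0,0,2.36,0,0,0]]
  ]
}}

```text
time_s: 4.67
ee_pos: [0.6306, 0.1584, 0.0898]
eef_rot: [-3.141, -0.001, -0.049]
force: [-0.5, -0.7, -0.5]
grip_width: 0.094
grip_force: 0.0
```

```bash
python3 -c "
from h import *
print(go([.6303,.1585,.089],-.046))
T=ctrl.get_obs();save('wrist','w2');print(T['ee_pos'],T['force'])"
```

```text
[-0.01  -0.003  0.027 -0.002 -0.008 -0.028]
[0.63058433 0.15840397 0.08980575] [-0.54754942 -0.73363869 -0.48876602]
```

View pics/w2.png

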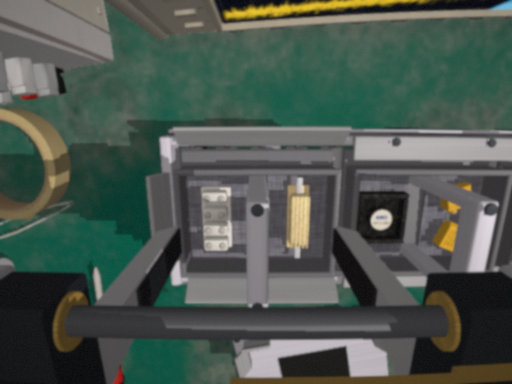

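The bar at (258,240) sits between the fingers, so I'll close on it.

>>> {"fn": "step_arm", "kwargs": {
  "plan": [
    [[0,0,0,0,0,0],[0,0,0,0,0,0],[0,0,0,0,0,0],[0,0,0,0,0,0],[0,0,0,0,0,0],[0,0,0,0,0,0],[0,0,0,0,0,0],[0,0,0,0,0,0]]
  ],
  "grip": 0,
  "squeeze": 40
}}

```text
time_s: 5.38
ee_pos: [0.6303, 0.1587, 0.089]
eef_rot: [3.142, 0.0, -0.049]
force: [-0.5, 0.4, -0.4]
grip_width: 0.0441
grip_force: 0.0
```

>>> {"fn": "step_arm", "kwargs": {
  "plan": [
    [[0,0,-0.1,0,0,0],[0,0,-0.4,0,0,0],[0,0,-0.8,0,0,0],[0,0,-1.4,0,0,0],[0,0,-2,0,0,0],[0,0,-2.5,0,0,0],[0,0,-2.8,0,0,0],[0,0,-2.9,0,0,0]]
  ]
}}

```text
time_s: 6.05
ee_pos: [0.6309, 0.1588, 0.1788]
eef_rot: [-3.141, -0.003, -0.049]
force: [-1.2, 0.4, -0.4]
grip_width: 0.0005
grip_force: 0.0
```

```bash
python3 -c "
from h import *
print(go([.4492,-.2458,.177],-.0155),go([.4492,-.2458,.065],-.0155))
T=ctrl.get_obs();print(T['ee_pos'],T['force'])"
```

```text
[-5.3960e+00  1.3765e+01  3.0000e-02 -7.0000e-03 -3.1000e-02 -3.1600e-01] [-5.4080e+00  1.3768e+01  3.7630e+00 -7.0000e-03 -3.1000e-02 -3.1600e-01]
[0.63094977 0.15880117 0.17875454] [-1.17026392  0.39834067 -0.3912272 ]
```

The fingers need about 1.1 s to close, so the lift began too early and came up empty. I'll reopen partly, go down again and wait for the fingers.

>>> {"fn": "step_arm", "kwargs": {
  "plan": [
    [[0,0,0,0,0,0],[0,0,0,0,0,0],[0,0,0,0,0,0],[0,0,0,0,0,0],[0,0,0,0,0,0],[0,0,0,0,0,0],[0,0,0,0,0,0]]
  ],
  "grip": 0.5
}}

```text
time_s: 6.63
ee_pos: [0.6303, 0.1587, 0.1758]
eef_rot: [3.142, 0.0, -0.049]
force: [-0.3, 0.6, 0.6]
grip_width: 0.044
grip_force: 0.0
```

```bash
python3 - <<'E'
from h import *
T=ctrl.get_obs();save('wrist','w3');print(T['ee_pos'],T['grip_width']);print(go([.6305,.1585,.089],-.046))
r=ctrl.place_of('caddy_terminal','wrist')[0];print(r,onz('wrist',r['at'],.03,T))
E
```

```text
[0.63029278 0.1586521  0.17582065] 0.04398492760476762
[ 7.000e-03  5.000e-03  2.897e+00  0.000e+00  2.000e-03 -2.500e-02]
{'at': [257.6, 187.7], 'confidence': 0.78} [0.62969389 0.1574193  0.03      ]
```

View pics/w3.png

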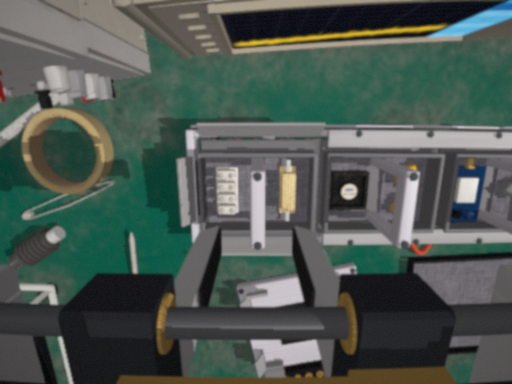

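The caddy is undisturbed and the bar at (258,210) is centred between the half-open fingers.

>>> {"fn": "step_arm", "kwargs": {
  "plan": [
    [[0,0,0.5,0,0,0],[0,0,1.1,0,0,0],[0,0,1.7,0,0,0],[0,0,2.3,0,0,0],[0,0,2.7,0,0,0],[0,0,2.9,0,0,0],[0,0,2.9,0,0,0]]
  ]
}}

```text
time_s: 7.32
ee_pos: [0.6299, 0.1586, 0.0879]
eef_rot: [3.141, 0.002, -0.049]
force: [0.1, -0.2, 0.2]
grip_width: 0.0471
grip_force: 0.0
```

>>> {"fn": "step_arm", "kwargs": {
  "plan": [
    [[0,0,0,0,0,0],[0,0,0,0,0,0],[0,0,0,0,0,0],[0,0,0,0,0,0],[0,0,0,0,0,0],[0,0,0,0,0,0],[0,0,0,0,0,0],[0,0,0,0,0,0]]
  ],
  "grip": 0,
  "squeeze": 40
}}

```text
time_s: 7.98
ee_pos: [0.6305, 0.1587, 0.0894]
eef_rot: [-3.142, -0.001, -0.049]
force: [-0.9, 0.3, 3.3]
grip_width: 0.0112
grip_force: 40.0
```

>>> {"fn": "step_arm", "kwargs": {
  "plan": [
    [[0,0,-0.2,0,0,0],[0,0,-0.5,0,0,0],[0,0,-0.9,0,0,0],[0,0,-1.4,0,0,0],[0,0,-2,0,0,0],[0,0,-2.5,0,0,0],[0,0,-2.8,0,0,0],[0,0,-2.9,0,0,0]]
  ]
}}

```text
time_s: 8.65
ee_pos: [0.6309, 0.1588, 0.1784]
eef_rot: [-3.141, -0.003, -0.049]
force: [-0.6, -0.6, -4.0]
grip_width: 0.0116
grip_force: 40.0
```

```bash
python3 -c "
from h import *
print(go([.4492,-.2458,.176],-.0155),go([.4492,-.2458,.065],-.0155))
T=ctrl.get_obs();print(T['ee_pos'],T['force'],T['grip_width'])"
```

```text
[-5.3940e+00  1.3764e+01  5.7000e-02 -6.0000e-03 -2.7000e-02 -3.1600e-01] [-5.4040e+00  1.3766e+01  3.7570e+00 -6.0000e-03 -2.7000e-02 -3.1600e-01]
[0.63087566 0.15876896 0.17844065] [-0.56615415 -0.59905008 -3.95638876] 0.011554859654634224
```

>>> {"fn": "step_arm", "kwargs": {
  "plan": [
    [[-0.5,0,-0.2,0,0,0],[-1.3,0,-0.3,0,0,0],[-2.4,0.2,-0.3,0,0,0],[-3.5,0.7,-0.3,0,0,0],[-4.4,1.5,-0.2,0,0,0],[-5,2.5,-0.1,0,0,0],[-5.3,3.6,0,0,0,0],[-5.4,4.8,0,0,0,-0.1]]
  ]
}}

```text
time_s: 9.32
ee_pos: [0.4595, 0.0222, 0.1755]
eef_rot: [-3.141, 0.001, -0.037]
force: [-0.6, -0.4, -3.9]
grip_width: 0.0117
grip_force: 40.0
```

>>> {"fn": "step_arm", "kwargs": {
  "plan": [
    [[0,1.3,0,0,0,0],[0,2.6,0,0,0,-0.1],[0,3.9,0,0,0,-0.1],[0,5.2,0,0,0,-0.1],[0,6.5,0,0,0,-0.2],[0,7.7,0,0,0,-0.2],[0,8.5,0,0,0,-0.2],[0,8.9,0,0,0,-0.2]]
  ]
}}

```text
time_s: 9.98
ee_pos: [0.4506, -0.2467, 0.1756]
eef_rot: [-3.142, 0.001, -0.02]
force: [-0.2, 1.3, -4.2]
grip_width: 0.0116
grip_force: 40.0
```

```bash
python3 -c "
from h import *
print(go([.4492,-.2458,.085],-.0155),go([.4492,-.2458,.064],-.0155))
T=ctrl.get_obs();print(T['ee_pos'],T['force'],T['grip_width'])"
```

```text
[-4.400e-02 -3.000e-02  3.019e+00 -1.000e-03  7.000e-03 -4.000e-02] [-4.300e-02 -3.000e-02  3.719e+00 -1.000e-03  7.000e-03 -4.000e-02]
[ 0.45056069 -0.24673929  0.1755631 ] [-0.17738229  1.26411663 -4.20674343] 0.011564542460476638
```

>>> {"fn": "step_arm", "kwargs": {
  "plan": [
    [[0,0,0.3,0,0,0],[0,0,0.9,0,0,0],[0,0,1.6,0,0,0],[0,0,2.3,0,0,0],[0,0,3,0,0,0],[0,0,3.4,0,0,0],[0,0,3.6,0,0,0],[0,0,3.74,0,0,0]]
  ]
}}

```text
time_s: 10.65
ee_pos: [0.4511, -0.2428, 0.0632]
eef_rot: [-3.14, 0.001, -0.016]
force: [-19.2, 20.5, 54.1]
grip_width: 0.0116
grip_force: 40.0
```

>>> {"fn": "step_arm", "kwargs": {
  "plan": [
    [[0,0,0,0,0,0],[0,0,0,0,0,0],[0,0,0,0,0,0]]
  ]
}}

```text
time_s: 10.9
ee_pos: [0.4517, -0.2439, 0.0643]
eef_rot: [3.141, -0.001, -0.017]
force: [0.3, 0.1, -4.5]
grip_width: 0.0118
grip_force: 40.0
```

>>> {"fn": "step_arm", "kwargs": {
  "plan": [
    [[0,0,0.01,0,0,0],[0,0,0.02,0,0,0],[0,0,0.03,0,0,0]]
  ]
}}

```text
time_s: 11.15
ee_pos: [0.4515, -0.2443, 0.0633]
eef_rot: [3.141, -0.001, -0.017]
force: [-3.4, 1.3, 4.5]
grip_width: 0.0117
grip_force: 40.0
```

>>> {"fn": "step_arm", "kwargs": {
  "plan": [
    [[0,0,0,0,0,0],[0,0,0,0,0,0],[0,0,0,0,0,0],[0,0,0,0,0,0],[0,0,0,0,0,0],[0,0,0,0,0,0]]
  ],
  "grip": 0.5
}}

```text
time_s: 11.65
ee_pos: [0.4514, -0.2441, 0.063]
eef_rot: [3.142, -0.0, -0.017]
force: [-0.2, 0.3, -0.5]
grip_width: 0.0464
grip_force: 0.0
```

```bash
python3 -c "
from h import *
print(go([.449,-.2458,.176],-.046),go([.6246,.0351,.176],-.046))
T=ctrl.get_obs();print(T['ee_pos'],T['force'],T['grip_width'])"
```

```text
[-7.800e-02  5.700e-02 -3.767e+00  0.000e+00 -1.000e-03  2.750e-01] [ 5.614e+00 -9.405e+00 -3.767e+00  0.000e+00 -1.000e-03  2.750e-01]
[ 0.45137969 -0.24412411  0.06298283] [-0.18966065  0.27098133 -0.53061261] 0.04637474783012243
```

Next I'll go up and over to the fan, at (.6246,.0351).

>>> {"fn": "step_arm", "kwargs": {
  "plan": [
    [[0,0,-0.8,0,0,0],[0,0,-1.8,0,0,0],[0,-0.4,-2.8,0,0,0],[0.6,-1.2,-3.5,0,0,0.1],[1.3,-2.2,-3.77,0,0,0.1],[2,-3.3,-3.77,0,0,0.2],[2.7,-4.5,-3.77,0,0,0.28],[3.4,-5.7,-3.77,0,0,0.28]]
  ]
}}

```text
time_s: 12.32
ee_pos: [0.557, -0.0732, 0.1764]
eef_rot: [3.141, -0.001, -0.048]
force: [0.8, -0.7, -0.4]
grip_width: 0.047
grip_force: 0.0
```

>>> {"fn": "step_arm", "kwargs": {
  "plan": [
    [[0.7,-1.1,0,0,0,0],[1.3,-2.2,0,0,0,0],[1.9,-3.1,0,0,0,0],[2.17,-3.6,0,0,0,0],[2.22,-3.72,0,0,0,0],[2.22,-3.72,0,0,0,0],[2.22,-3.72,0,0,0,0]]
  ]
}}

```text
time_s: 12.9
ee_pos: [0.6275, 0.0327, 0.1759]
eef_rot: [3.141, 0.0, -0.047]
force: [-0.0, 0.3, 0.2]
grip_width: 0.0467
grip_force: 0.0
```

```bash
python3 - <<'E'
from h import *
T=ctrl.get_obs();save('wrist','w4');print(T['ee_pos'],T['eef_rot']);print(go([.6246,.0351,.089],-.046))
for q in ('caddy_fan','caddy_board','caddy_terminal'):
  for r in ctrl.place_of(q,'wrist')[:1]:print(q,r,onz('wrist',r['at'],.03,T))
E
```

```text
[0.6275486  0.0327378  0.17588528] [ 3.14139055e+00  4.56721733e-04 -4.67915496e-02]
[-1.020e-01 -8.700e-02  2.904e+00  2.000e-03  1.000e-03 -1.400e-02]
caddy_fan {'at': [255.0, 188.5], 'confidence': 0.92} [0.62616836 0.03431081 0.03      ]
caddy_board {'at': [372.1, 187.9], 'confidence': 0.92} [ 0.6209548  -0.09224912  0.03      ]
caddy_terminal {'at': [472.5, 299.9], 'confidence': 0.63} [ 0.47261665 -0.2272297   0.03      ]
```

View pics/w4.png

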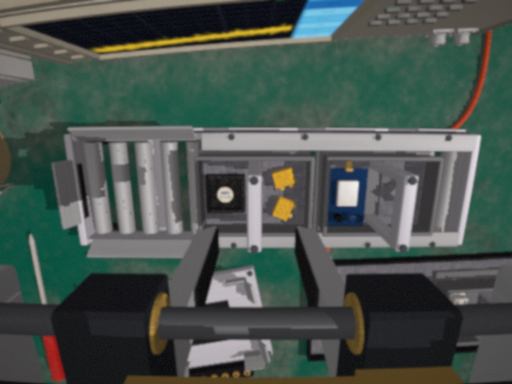

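The terminal has left the track. The fan's bar at (254,212) lies between the fingers, so I'll go down and grip it.

>>> {"fn": "step_arm", "kwargs": {
  "plan": [
    [[0,0,0.5,0,0,0],[-0.05,-0.04,1.1,0,0,0],[-0.1,-0.08,1.7,0,0,0],[-0.1,-0.08,2.3,0,0,0],[-0.1,-0.08,2.7,0,0,0],[-0.1,-0.08,2.9,0,0,0],[-0.1,-0.08,2.9,0,0,0]]
  ]
}}

```text
time_s: 13.68
ee_pos: [0.6246, 0.0356, 0.0881]
eef_rot: [3.142, 0.002, -0.047]
force: [0.1, 0.6, 0.1]
grip_width: 0.0469
grip_force: 0.0
```

>>> {"fn": "step_arm", "kwargs": {
  "plan": [
    [[0,0,0,0,0,0],[0,0,0,0,0,0],[0,0,0,0,0,0],[0,0,0,0,0,0],[0,0,0,0,0,0],[0,0,0,0,0,0],[0,0,0,0,0,0],[0,0,0,0,0,0]]
  ],
  "grip": 0,
  "squeeze": 40
}}

```text
time_s: 14.35
ee_pos: [0.6252, 0.036, 0.0894]
eef_rot: [-3.142, -0.0, -0.046]
force: [-0.7, -0.2, 3.7]
grip_width: 0.0118
grip_force: 40.0
```

```bash
python3 -c "
from h import *
print(go([.6300,.1555,.089],-.046))
T=ctrl.get_obs();print(T['ee_pos'],T['force'],T['grip_width'])"
```

```text
[-0.027 -3.986  0.012 -0.    -0.005 -0.005]
[0.62524847 0.03601493 0.08935874] [-0.703279   -0.18463346  3.66412097] 0.011752751346000803
```

Rolling the fan 120 mm into the bay.

>>> {"fn": "step_arm", "kwargs": {
  "plan": [
    [[0,-0.3,0,0,0,0],[0,-0.8,0,0,0,0],[0,-1.4,0,0,0,0],[0,-2.1,0,0,0,0],[0,-2.8,0,0,0,0],[0,-3.4,0,0,0,0],[0,-3.8,0,0,0,0],[0,-3.97,0,0,0,0]]
  ]
}}

```text
time_s: 15.02
ee_pos: [0.6308, 0.1576, 0.0894]
eef_rot: [-3.141, -0.001, -0.045]
force: [1.2, -1.6, 5.7]
grip_width: 0.0113
grip_force: 40.0
```

>>> {"fn": "step_arm", "kwargs": {
  "plan": [
    [[0,0,0,0,0,0],[0,0,0,0,0,0],[0,0,0,0,0,0]]
  ]
}}

```text
time_s: 15.27
ee_pos: [0.6307, 0.155, 0.0894]
eef_rot: [-3.141, -0.0, -0.047]
force: [-0.3, 1.6, 5.3]
grip_width: 0.0118
grip_force: 40.0
```

>>> {"fn": "step_arm", "kwargs": {
  "plan": [
    [[0,0,-0.2,0,0,0],[0,0,-0.5,0,0,0],[0,0,-0.9,0,0,0],[0,0,-1.4,0,0,0],[0,0,-2,0,0,0],[0,0,-2.5,0,0,0],[0,0,-2.8,0,0,0],[0,0,-2.9,0,0,0]]
  ]
}}

```text
time_s: 15.93
ee_pos: [0.6311, 0.155, 0.1783]
eef_rot: [-3.141, -0.003, -0.047]
force: [0.4, -0.8, -3.5]
grip_width: 0.0122
grip_force: 40.0
```

```bash
python3 -c "
from h import *
print(go([.4505,-.105,.176],-.0155),go([.4505,-.105,.0645],-.0155))
T=ctrl.get_obs();print(T['ee_pos'],T['force'],T['grip_width'])"
```

```text
[-5.609e+00  8.937e+00  5.800e-02 -6.000e-03 -2.400e-02 -2.980e-01] [-5.619e+00  8.940e+00  3.774e+00 -6.000e-03 -2.400e-02 -2.980e-01]
[0.63110956 0.15497329 0.17832733] [ 0.44712807 -0.80909085 -3.54407333] 0.012166875655999625
```

>>> {"fn": "step_arm", "kwargs": {
  "plan": [
    [[-0.5,0,-0.2,0,0,0],[-1.3,0,-0.3,0,0,0],[-2.4,0.2,-0.3,0,0,0],[-3.5,0.7,-0.3,0,0,0],[-4.4,1.5,-0.2,0,0,-0.1],[-5.1,2.5,-0.1,0,0,-0.1],[-5.5,3.6,0,0,0,-0.2],[-5.61,4.8,0,0,0,-0.3]]
  ]
}}

```text
time_s: 16.6
ee_pos: [0.4534, 0.0185, 0.1754]
eef_rot: [-3.141, 0.002, -0.013]
force: [1.0, -0.0, -3.4]
grip_width: 0.0118
grip_force: 40.0
```

>>> {"fn": "step_arm", "kwargs": {
  "plan": [
    [[0,1,0,0,0,0],[0,2,0,0,0,0],[0,2.9,0,0,0,0],[0,3.6,0,0,0,0],[0,3.95,0,0,0,0],[0,4.1,0,0,0,0],[0,4.1,0,0,0,0],[0,4.1,0,0,0,0]]
  ]
}}

```text
time_s: 17.27
ee_pos: [0.4539, -0.1033, 0.1759]
eef_rot: [-3.141, 0.0, -0.015]
force: [0.2, -0.3, -3.8]
grip_width: 0.0121
grip_force: 40.0
```

```bash
python3 - <<'E'
from h import *
print(go([.4505,-.105,.0665],-.0155),go([.4505,-.105,.063],-.0155))
T=ctrl.get_obs();print(T['ee_pos'],T['force'],T['grip_width'])
E
```

```text
[-0.111  0.061  3.646 -0.004  0.004  0.006] [-0.111  0.061  3.763 -0.004  0.004  0.006]
[ 0.45391366 -0.10326987  0.17587821] [ 0.2319012  -0.28700934 -3.80625152] 0.012101940421063998
```

>>> {"fn": "step_arm", "kwargs": {
  "plan": [
    [[-0.05,0,0.5,0,0,0],[-0.1,0.05,1.2,0,0,0],[-0.11,0.06,2,0,0,0],[-0.11,0.06,2.7,0,0,0],[-0.11,0.06,3.2,0,0,0],[-0.11,0.06,3.45,0,0,0],[-0.11,0.06,3.58,0,0,0],[-0.11,0.06,3.62,0,0,0]]
  ]
}}

```text
time_s: 17.93
ee_pos: [0.4508, -0.1052, 0.0674]
eef_rot: [-3.141, 0.0, -0.014]
force: [0.0, 0.4, -3.3]
grip_width: 0.0113
grip_force: 40.0
```

>>> {"fn": "step_arm", "kwargs": {
  "plan": [
    [[0,0,0.02,0,0,0],[0,0,0.04,0,0,0],[0,0,0.06,0,0,0],[0,0,0.08,0,0,0],[0,0,0.1,0,0,0],[0,0,0.12,0,0,0],[0,0,0.13,0,0,0],[0,0,0.13,0,0,0]]
  ]
}}

```text
time_s: 18.6
ee_pos: [0.4506, -0.1058, 0.0635]
eef_rot: [-3.142, 0.0, -0.015]
force: [0.3, -0.2, -3.0]
grip_width: 0.0119
grip_force: 40.0
```

>>> {"fn": "step_arm", "kwargs": {
  "plan": [
    [[0,0,0,0,0,0],[0,0,0,0,0,0],[0,0,0,0,0,0],[0,0,0,0,0,0],[0,0,0,0,0,0],[0,0,0,0,0,0]]
  ],
  "grip": 0.5
}}

```text
time_s: 19.1
ee_pos: [0.4507, -0.1058, 0.0636]
eef_rot: [3.142, -0.0, -0.015]
force: [0.6, -0.4, -0.3]
grip_width: 0.0461
grip_force: 0.0
```

```bash
python3 -c "
from h import *
print(go([.6190,-.0910,.176],-.046))
T=ctrl.get_obs();print(T['ee_pos'],T['force'],T['grip_width'])"
```

```text
[ 5.603e+00 -5.770e-01 -3.745e+00  0.000e+00 -2.000e-03  2.950e-01]
[ 0.4506917  -0.10577146  0.06362847] [ 0.6251012  -0.38674322 -0.26424129] 0.04609600098968739
```

>>> {"fn": "step_arm", "kwargs": {
  "plan": [
    [[0,0,-0.7,0,0,0],[0,0,-1.7,0,0,0],[0.4,0,-2.7,0,0,0.1],[1.2,-0.2,-3.4,0,0,0.1],[2.3,-0.3,-3.75,0,0,0.2],[3.4,-0.4,-3.75,0,0,0.3],[4.4,-0.5,-3.75,0,0,0.3],[5.2,-0.55,-3.75,0,0,0.3]]
  ]
}}

```text
time_s: 19.77
ee_pos: [0.6087, -0.0912, 0.1759]
eef_rot: [-3.142, -0.0, -0.046]
force: [-0.6, -0.8, 0.4]
grip_width: 0.047
grip_force: 0.0
```

>>> {"fn": "step_arm", "kwargs": {
  "plan": [
    [[0.3,0,0,0,0,0],[0.4,0,0,0,0,0],[0.4,0,0,0,0,0],[0.4,0,0,0,0,0]]
  ]
}}

```text
time_s: 20.1
ee_pos: [0.6183, -0.0922, 0.1759]
eef_rot: [-3.142, 0.0, -0.047]
force: [0.0, -0.7, -0.1]
grip_width: 0.0472
grip_force: 0.0
```

```bash
python3 - <<'E'
from h import *
T=ctrl.get_obs();save('wrist','w5');print(T['ee_pos'],T['eef_rot']);print(go([.6190,-.0910,.089],-.046))
for q in ('caddy_fan','caddy_board','caddy_terminal'):
  for r in ctrl.place_of(q,'wrist')[:1]:print(q,r,onz('wrist',r['at'],.03 if 'b' in q else .004,T))
E
```

```text
[ 0.61829613 -0.0922325   0.17593644] [-3.14153256e+00  4.55200124e-04 -4.66315039e-02]
[ 2.300e-02 -4.400e-02  2.907e+00 -0.000e+00  1.000e-03 -7.000e-03]
caddy_fan {'at': [274.6, 307.2], 'confidence': 0.76} [ 0.45080956 -0.108028    0.004     ]
caddy_board {'at': [256.0, 188.5], 'confidence': 0.82} [ 0.61685506 -0.09169468  0.03      ]
```

View pics/w5.png

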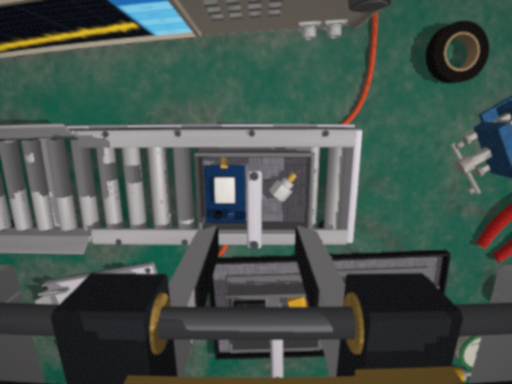

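The board's bar at (255,208) is centred between the fingers, and the fan stands in the tray.

>>> {"fn": "step_arm", "kwargs": {
  "plan": [
    [[0,0,0.5,0,0,0],[0,-0.02,1.1,0,0,0],[0.02,-0.04,1.7,0,0,0],[0.02,-0.04,2.3,0,0,0],[0.02,-0.04,2.7,0,0,0],[0.02,-0.04,2.9,0,0,0],[0.02,-0.04,2.9,0,0,0]]
  ]
}}

```text
time_s: 20.88
ee_pos: [0.619, -0.091, 0.0881]
eef_rot: [-3.141, 0.002, -0.047]
force: [-0.4, 0.2, -0.5]
grip_width: 0.0472
grip_force: 0.0
```

>>> {"fn": "step_arm", "kwargs": {
  "plan": [
    [[0,0,0,0,0,0],[0,0,0,0,0,0],[0,0,0,0,0,0],[0,0,0,0,0,0],[0,0,0,0,0,0],[0,0,0,0,0,0],[0,0,0,0,0,0],[0,0,0,0,0,0]]
  ],
  "grip": 0,
  "squeeze": 40
}}

```text
time_s: 21.55
ee_pos: [0.6196, -0.091, 0.0893]
eef_rot: [3.142, -0.0, -0.047]
force: [-1.0, 0.0, 3.1]
grip_width: 0.0116
grip_force: 40.0
```

```bash
python3 -c "
from h import *
print(go([.6300,.1545,.089],-.046))
T=ctrl.get_obs();print(T['ee_pos'],T['force'],T['grip_width'])
T=dict(ee_pos=[ .6183,-.0922,.17594],eef_rot=[np.pi,0,-.0466])
print([onz('wrist',p,.116,T) for p in ((255,176),(254,243))])"
```

```text
[-3.600e-02 -8.192e+00  1.100e-02  0.000e+00 -4.000e-03 -5.000e-03]
[ 0.61964883 -0.09103075  0.08934304] [-1.04647209  0.03202254  3.07011939] 0.011565089364222347
[array([ 0.64757106, -0.09250805,  0.116     ]), array([ 0.59110564, -0.08895459,  0.116     ])]
```

>>> {"fn": "step_arm", "kwargs": {
  "plan": [
    [[0,-0.3,0,0,0,0],[0,-0.8,0,0,0,0],[0,-1.4,0,0,0,0],[0,-2.1,0,0,0,0],[0,-2.8,0,0,0,0],[0,-3.5,0,0,0,0],[0,-4.2,0,0,0,0],[0,-4.9,0,0,0,0]]
  ]
}}

```text
time_s: 22.22
ee_pos: [0.6264, 0.0582, 0.0894]
eef_rot: [-3.141, -0.001, -0.046]
force: [1.6, -0.7, 3.7]
grip_width: 0.0114
grip_force: 40.0
```

>>> {"fn": "step_arm", "kwargs": {
  "plan": [
    [[-0.02,-0.7,0,0,0,0],[-0.02,-1.4,0,0,0,0],[-0.02,-2.1,0,0,0,0],[-0.02,-2.7,0,0,0,0],[-0.02,-3.1,0,0,0,0],[-0.02,-3.26,0,0,0,0],[-0.02,-3.26,0,0,0,0],[-0.02,-3.26,0,0,0,0]]
  ]
}}

```text
time_s: 22.88
ee_pos: [0.6303, 0.1536, 0.0893]
eef_rot: [-3.141, -0.0, -0.046]
force: [0.9, 0.4, 6.4]
grip_width: 0.0117
grip_force: 40.0
```

```bash
python3 -c "
from h import *
T=ctrl.get_obs();print(T['ee_pos'],T['eef_rot'],T['force'],T['grip_width'])"
```

```text
[0.63032851 0.15361458 0.08934575] [-3.14132717e+00 -4.02815163e-04 -4.62861222e-02] [0.93989512 0.35214146 6.35974401] 0.011697402107376945
```

>>> {"fn": "step_arm", "kwargs": {
  "plan": [
    [[0,0,-0.2,0,0,0],[0,0,-0.5,0,0,0],[0,0,-0.9,0,0,0],[0,0,-1.4,0,0,0],[0,0,-2,0,0,0],[0,0,-2.5,0,0,0],[0,0,-2.8,0,0,0],[0,0,-2.9,0,0,0]]
  ]
}}

```text
time_s: 23.55
ee_pos: [0.6307, 0.1534, 0.1783]
eef_rot: [-3.141, -0.002, -0.047]
force: [-0.5, -0.3, -3.8]
grip_width: 0.0117
grip_force: 40.0
```

```bash
python3 -c "
from h import *
print(go([.4455,.1058,.176],.145))
T=ctrl.get_obs();print(T['ee_pos'],T['force'],T['grip_width'])"
```

```text
[-6.092e+00  1.873e+00  6.100e-02 -3.000e-03 -2.200e-02 -1.832e+00]
[0.63069678 0.15337547 0.1782634 ] [-0.53734395 -0.33372357 -3.84672751] 0.011672485501157768
```

>>> {"fn": "step_arm", "kwargs": {
  "plan": [
    [[-0.4,0,0,0,0,0],[-1.1,0.2,0,0,0,-0.2],[-2,0.5,0,0,0,-0.5],[-3,0.9,0,0,0,-0.8],[-4,1.2,0,0,0,-1.2],[-5,1.5,0,0,0,-1.5],[-5.7,1.75,0,0,0,-1.75],[-6.07,1.87,0,0,0,-1.83]]
  ]
}}

```text
time_s: 24.22
ee_pos: [0.4433, 0.1053, 0.1757]
eef_rot: [3.142, 0.001, 0.147]
force: [0.0, 0.3, -3.2]
grip_width: 0.0116
grip_force: 40.0
```

>>> {"fn": "step_arm", "kwargs": {
  "plan": [
    [[0,0,0,0,0,0],[0,0,0,0,0,0],[0,0,0,0,0,0],[0,0,0,0,0,0]]
  ]
}}

```text
time_s: 24.55
ee_pos: [0.4463, 0.1061, 0.1758]
eef_rot: [-3.142, 0.0, 0.145]
force: [-0.2, 0.9, -4.3]
grip_width: 0.0118
grip_force: 40.0
```

```bash
python3 - <<'E'
from h import *
print(go([.4455,.1058,.110],.145))
T=ctrl.get_obs();print(T['ee_pos'],T['eef_rot'],T['force'],T['grip_width'])
t=save('top','t2');s=save('side','s2')
for c in ('top','side'):
  for q in ('nest','caddy_board'):
    for r in ctrl.place_of(q,c)[:1]:print(c,q,r,onz(c,r['at'],0 if q=='nest' else .117))
a=cv2.resize(t[185:275,130:250],(533,400),interpolation=cv2.INTER_CUBIC)
cv2.imwrite('pics/t2c.png',a[...,::-1])
E
```

```text
[-2.700e-02  6.000e-03  2.194e+00 -0.000e+00  3.000e-03 -2.000e-03]
[0.44630029 0.10609391 0.17581189] [-3.14158429e+00  3.57715178e-04  1.44834978e-01] [-0.2063874   0.86610296 -4.25482227] 0.011755858474379285
top caddy_board {'at': [182.2, 218.4], 'confidence': 0.78} [0.44717493 0.10100284 0.117     ]
side nest {'at': [208.7, 175.6], 'confidence': 0.72} [4.45503714e-01 8.54507406e-02 1.11022302e-16]
side caddy_board {'at': [204.0, 142.7], 'confidence': 0.78} [0.44768292 0.10938627 0.117     ]
```

View pics/t2c.png

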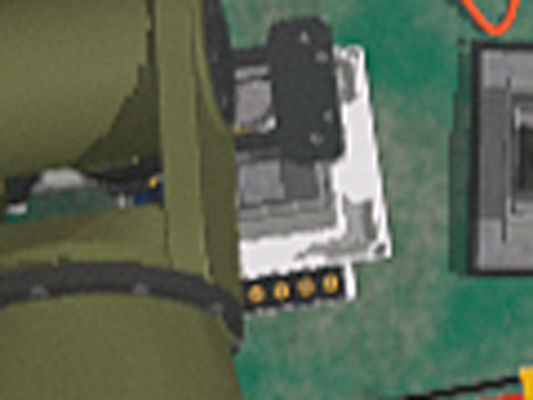

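The arm hides most of the nest, but the caddy is roughly over it and parallel to it. I'll lower it slowly and watch the force.

>>> {"fn": "step_arm", "kwargs": {
  "plan": [
    [[-0.02,0,0.3,0,0,0],[-0.02,0,0.8,0,0,0],[-0.02,0,1.3,0,0,0],[-0.02,0,1.8,0,0,0],[-0.02,0,2.1,0,0,0],[-0.02,0,2.3,0,0,0],[-0.02,0,2.4,0,0,0],[-0.02,0,2.4,0,0,0]]
  ]
}}

```text
time_s: 25.52
ee_pos: [0.4451, 0.1059, 0.1037]
eef_rot: [-3.142, 0.001, 0.145]
force: [0.9, 0.7, -3.7]
grip_width: 0.0115
grip_force: 40.0
```

>>> {"fn": "step_arm", "kwargs": {
  "plan": [
    [[0,0,0.08,0,0,0],[0,0,0.16,0,0,0],[0,0,0.24,0,0,0],[0,0,0.32,0,0,0],[0,0,0.4,0,0,0],[0,0,0.48,0,0,0],[0,0,0.48,0,0,0],[0,0,0.48,0,0,0]]
  ]
}}

```text
time_s: 26.18
ee_pos: [0.4451, 0.1059, 0.0895]
eef_rot: [3.142, 0.0, 0.145]
force: [0.2, -0.6, -4.9]
grip_width: 0.0118
grip_force: 40.0
```

>>> {"fn": "step_arm", "kwargs": {
  "plan": [
    [[0,0,0.05,0,0,0],[0,0,0.1,0,0,0],[0,0,0.15,0,0,0],[0,0,0.2,0,0,0],[0,0,0.25,0,0,0],[0,0,0.28,0,0,0],[0,0,0.28,0,0,0]]
  ]
}}

```text
time_s: 26.77
ee_pos: [0.4451, 0.1059, 0.081]
eef_rot: [-3.142, 0.0, 0.145]
force: [-0.3, -0.2, -4.2]
grip_width: 0.0117
grip_force: 40.0
```

>>> {"fn": "step_arm", "kwargs": {
  "plan": [
    [[0,0,0.04,0,0,0],[0,0,0.08,0,0,0],[0,0,0.12,0,0,0],[0,0,0.16,0,0,0],[0,0,0.2,0,0,0],[0,0,0.24,0,0,0],[0,0,0.28,0,0,0],[0,0,0.3,0,0,0]]
  ]
}}

```text
time_s: 27.43
ee_pos: [0.4451, 0.1059, 0.072]
eef_rot: [-3.142, 0.0, 0.145]
force: [0.8, 0.3, -3.7]
grip_width: 0.0118
grip_force: 40.0
```

>>> {"fn": "step_arm", "kwargs": {
  "plan": [
    [[0,0,0.01,0,0,0],[0,0,0.02,0,0,0],[0,0,0.02,0,0,0]]
  ]
}}

```text
time_s: 27.68
ee_pos: [0.4452, 0.1059, 0.0716]
eef_rot: [-3.142, -0.0, 0.145]
force: [-0.1, -0.5, -3.9]
grip_width: 0.0112
grip_force: 40.0
```

>>> {"fn": "step_arm", "kwargs": {
  "plan": [
    [[0,0,0.01,0,0,0],[0,0,0.02,0,0,0],[0,0,0.02,0,0,0]]
  ]
}}

```text
time_s: 27.93
ee_pos: [0.4453, 0.1059, 0.0713]
eef_rot: [3.142, -0.0, 0.145]
force: [-3.5, -0.6, 3.4]
grip_width: 0.0114
grip_force: 40.0
```

>>> {"fn": "step_arm", "kwargs": {
  "plan": [
    [[0,0,0,0,0,0],[0,0,0,0,0,0],[0,0,0,0,0,0],[0,0,0,0,0,0],[0,0,0,0,0,0],[0,0,0,0,0,0]]
  ],
  "grip": 0.5
}}

```text
time_s: 28.43
ee_pos: [0.4452, 0.1059, 0.0711]
eef_rot: [-3.142, -0.0, 0.145]
force: [1.0, -0.3, -0.2]
grip_width: 0.0462
grip_force: 0.0
```

>>> {"fn": "step_arm", "kwargs": {
  "plan": [
    [[0,0,-0.3,0,0,0],[0,0,-0.8,0,0,0],[0,0,-1.4,0,0,0],[0,0,-2,0,0,0],[0,0,-2.6,0,0,0],[0,0,-3.2,0,0,0],[0,0,-3.4,0,0,0],[0,0,-3.4,0,0,0]]
  ]
}}

```text
time_s: 29.1
ee_pos: [0.4458, 0.106, 0.1746]
eef_rot: [-3.142, -0.003, 0.145]
force: [-0.6, 0.5, -0.6]
grip_width: 0.047
grip_force: 0.0
```

```bash
python3 - <<'E'
from h import *
T=ctrl.get_obs();save('wrist','w6');print(T['ee_pos'],T['eef_rot']);print(go([.4507,-.1058,.176],-.015))
for q,z in (('nest',0),('caddy_board',.012),('caddy_fan',.004)):
  for r in ctrl.place_of(q,'wrist')[:1]:print(q,r,onz('wrist',r['at'],z,T))
E
```

```text
[0.44581195 0.10599508 0.1746414 ] [-3.14155328e+00 -3.00986172e-03  1.45106523e-01]
[-8.420e-01  7.009e+00 -9.200e-02 -1.000e-03 -9.000e-03  1.529e+00]
caddy_board {'at': [257.1, 183.4], 'confidence': 0.68} [0.44690997 0.10524511 0.012     ]
caddy_fan {'at': [434.5, 208.1], 'confidence': 0.72} [ 0.44623915 -0.10961927  0.004     ]
```

View pics/w6.png

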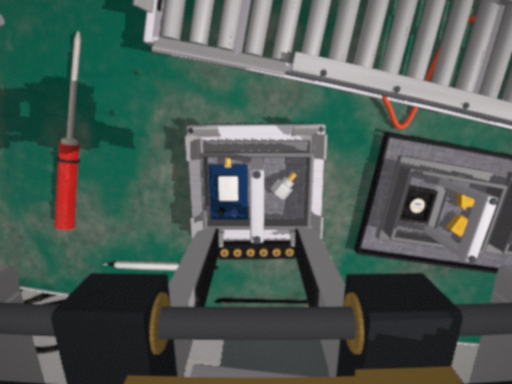

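The board caddy sits squarely inside the lugs, centred at (257,183), and floor contact came at the expected height. Now back to the fan.

>>> {"fn": "step_arm", "kwargs": {
  "plan": [
    [[-0.1,0.7,-0.1,0,0,0.2],[-0.2,1.7,-0.1,0,0,0.4],[-0.4,2.9,-0.1,0,0,0.7],[-0.5,4.1,-0.1,0,0,1],[-0.6,5.3,-0.1,0,0,1.2],[-0.75,6.3,-0.1,0,0,1.4],[-0.84,6.9,-0.1,0,0,1.53],[-0.84,7.01,-0.1,0,0,1.53]]
  ]
}}

```text
time_s: 29.97
ee_pos: [0.4502, -0.1082, 0.1751]
eef_rot: [-3.141, 0.002, -0.019]
force: [-0.1, 0.5, 1.1]
grip_width: 0.0466
grip_force: 0.0
```

>>> {"fn": "step_arm", "kwargs": {
  "plan": [
    [[0,0,0,0,0,0],[0,0,0,0,0,0],[0,0,0,0,0,0]]
  ]
}}

```text
time_s: 30.22
ee_pos: [0.4506, -0.1048, 0.1758]
eef_rot: [-3.141, 0.0, -0.014]
force: [-0.1, -0.2, -0.5]
grip_width: 0.0472
grip_force: 0.0
```

```bash
python3 - <<'E'
from h import *
T=ctrl.get_obs();save('wrist','w7');print(T['ee_pos'],T['eef_rot']);print(go([.4507,-.1058,.0635],-.015))
for q,z in (('caddy_terminal',.004),('caddy_fan',.004)):
  for r in ctrl.place_of(q,'wrist')[:1]:print(q,r,onz('wrist',r['at'],z,T))
E
```

```text
[ 0.45062796 -0.10481353  0.17578822] [-3.14131658e+00  4.96632743e-04 -1.37107027e-02]
[ 2.000e-03  3.400e-02  3.746e+00 -2.000e-03  3.000e-03  1.400e-02]
caddy_terminal {'at': [378.0, 176.4], 'confidence': 0.86} [ 0.45549148 -0.24555098  0.004     ]
caddy_fan {'at': [256.5, 182.1], 'confidence': 0.75} [ 0.45054143 -0.10485978  0.004     ]
```

View pics/w7.png

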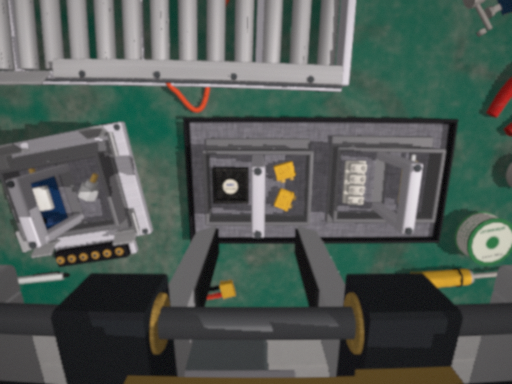

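Both caddies stand upright on the tray. The fan's bar at (258,200) is centred between the fingers.

>>> {"fn": "step_arm", "kwargs": {
  "plan": [
    [[0,0.03,0.5,0,0,0],[0,0.03,1.2,0,0,0],[0,0.03,2,0,0,0],[0,0.03,2.7,0,0,0],[0,0.03,3.3,0,0,0],[0,0.03,3.6,0,0,0],[0,0.03,3.73,0,0,0],[0,0.03,3.74,0,0,0]]
  ]
}}

```text
time_s: 31.03
ee_pos: [0.4507, -0.1065, 0.0637]
eef_rot: [-3.141, 0.001, -0.015]
force: [-0.1, 0.5, -0.5]
grip_width: 0.0471
grip_force: 0.0
```

>>> {"fn": "step_arm", "kwargs": {
  "plan": [
    [[0,0,0,0,0,0],[0,0,0,0,0,0],[0,0,0,0,0,0],[0,0,0,0,0,0],[0,0,0,0,0,0],[0,0,0,0,0,0],[0,0,0,0,0,0],[0,0,0,0,0,0]]
  ],
  "grip": 0,
  "squeeze": 40
}}

```text
time_s: 31.7
ee_pos: [0.4507, -0.1066, 0.0639]
eef_rot: [-3.141, -0.0, -0.015]
force: [0.0, 3.6, 1.5]
grip_width: 0.0119
grip_force: 40.0
```

>>> {"fn": "step_arm", "kwargs": {
  "plan": [
    [[0,0,-0.2,0,0,0],[0,0,-0.6,0,0,0],[0,0,-1.2,0,0,0],[0,0,-1.9,0,0,0],[0,0,-2.6,0,0,0],[0,0,-3.3,0,0,0],[0,0,-3.7,0,0,0],[0,0,-3.74,0,0,0]]
  ]
}}

```text
time_s: 32.37
ee_pos: [0.4513, -0.1071, 0.1784]
eef_rot: [3.14, -0.003, -0.015]
force: [0.7, 0.9, -3.1]
grip_width: 0.0118
grip_force: 40.0
```

```bash
python3 -c "
from h import *
print(go([.6303,.1545,.176],-.046))
T=ctrl.get_obs();print(T['ee_pos'],T['force'],T['grip_width'])"
```

```text
[ 5.832 -8.809  0.089  0.011 -0.032  0.294]
[ 0.45133534 -0.10708415  0.17842672] [ 0.74253177  0.93774188 -3.12772811] 0.011823562549571086
```

>>> {"fn": "step_arm", "kwargs": {
  "plan": [
    [[0.4,-0.1,0,0,0,0],[1.2,-0.3,0,0,0,0],[2.2,-0.7,0,0,0,0.1],[3.2,-1.3,0,0,0,0.1],[4.1,-2.1,0,0,0,0.2],[4.9,-3.1,0,0,0,0.2],[5.5,-4.2,0,0,0,0.3],[5.83,-5.3,0,0,0,0.3]]
  ]
}}

```text
time_s: 33.03
ee_pos: [0.6288, 0.0509, 0.1741]
eef_rot: [3.141, 0.002, -0.048]
force: [-0.2, -1.0, -2.7]
grip_width: 0.0117
grip_force: 40.0
```

>>> {"fn": "step_arm", "kwargs": {
  "plan": [
    [[0,-1,0,0,0,0],[0,-1.9,0,0,0,0],[0,-2.7,0,0,0,0],[0,-3.2,0,0,0,0],[0,-3.45,0,0,0,0],[0,-3.5,0,0,0,0],[0,-3.5,0,0,0,0],[0,-3.5,0,0,0,0]]
  ]
}}

```text
time_s: 33.7
ee_pos: [0.6329, 0.1532, 0.1759]
eef_rot: [3.141, 0.0, -0.048]
force: [0.2, -0.4, -2.9]
grip_width: 0.0116
grip_force: 40.0
```

```bash
python3 - <<'E'
from h import *
T=ctrl.get_obs();print(T['ee_pos'],T['eef_rot'],T['force']);print(go([.6306,.1550,.106],-.046))
E
```

```text
[0.63288891 0.15319459 0.17590395] [ 3.14123348e+00  2.52400623e-04 -4.76599941e-02] [ 0.21954017 -0.36034984 -2.93743467]
[-7.80e-02 -5.70e-02  2.33e+00  3.00e-03  2.00e-03 -1.60e-02]
```

>>> {"fn": "step_arm", "kwargs": {
  "plan": [
    [[-0.04,-0.03,0.3,0,0,0],[-0.08,-0.06,0.8,0,0,0],[-0.08,-0.06,1.3,0,0,0],[-0.08,-0.06,1.8,0,0,0],[-0.08,-0.06,2.1,0,0,0],[-0.08,-0.06,2.25,0,0,0],[-0.08,-0.06,2.3,0,0,0],[-0.08,-0.06,2.3,0,0,0]]
  ]
}}

```text
time_s: 34.37
ee_pos: [0.6306, 0.1562, 0.1072]
eef_rot: [-3.142, -0.0, -0.047]
force: [-0.1, -0.5, -3.3]
grip_width: 0.0117
grip_force: 40.0
```

>>> {"fn": "step_arm", "kwargs": {
  "plan": [
    [[0,0,0.07,0,0,0],[0,0,0.14,0,0,0],[0,0,0.21,0,0,0],[0,0,0.28,0,0,0],[0,0,0.35,0,0,0],[0,0,0.42,0,0,0],[0,0,0.46,0,0,0],[0,0,0.48,0,0,0]]
  ]
}}

```text
time_s: 35.03
ee_pos: [0.6304, 0.1564, 0.0923]
eef_rot: [3.141, 0.0, -0.047]
force: [0.7, -0.1, -3.5]
grip_width: 0.0115
grip_force: 40.0
```

>>> {"fn": "step_arm", "kwargs": {
  "plan": [
    [[0,0,0.02,0,0,0],[0,0,0.04,0,0,0],[0,0,0.06,0,0,0],[0,0,0.06,0,0,0]]
  ]
}}

```text
time_s: 35.37
ee_pos: [0.6305, 0.1564, 0.0908]
eef_rot: [3.142, 0.0, -0.047]
force: [0.1, 0.2, -4.0]
grip_width: 0.0119
grip_force: 40.0
```

>>> {"fn": "step_arm", "kwargs": {
  "plan": [
    [[0,0,0.01,0,0,0],[0,0,0.02,0,0,0],[0,0,0.03,0,0,0],[0,0,0.035,0,0,0]]
  ]
}}

```text
time_s: 35.7
ee_pos: [0.6306, 0.1564, 0.0899]
eef_rot: [-3.142, -0.0, -0.047]
force: [-0.9, 0.1, -0.6]
grip_width: 0.0115
grip_force: 40.0
```

```bash
python3 - <<'E'
from h import *
T=ctrl.get_obs();print(T['ee_pos'],T['eef_rot'],T['force']);print(go([.6250,.0352,.0893],-.046))
E
```

```text
[0.63056347 0.15640315 0.08994263] [-3.14159121e+00 -1.73569466e-04 -4.65101522e-02] [-0.87978199  0.14484983 -0.55571847]
[ 3.000e-03  4.044e+00  2.100e-02 -0.000e+00 -2.000e-03 -5.000e-03]
```

Touching the rollers. Now I'll roll the fan back to its start place.

>>> {"fn": "step_arm", "kwargs": {
  "plan": [
    [[0,0.2,0.01,0,0,0],[0,0.6,0.01,0,0,0],[0,1.2,0.01,0,0,0],[0,1.9,0.01,0,0,0],[0,2.6,0.01,0,0,0],[0,3.2,0.01,0,0,0],[0,3.7,0.01,0,0,0],[0,3.9,0.01,0,0,0]]
  ]
}}

```text
time_s: 36.37
ee_pos: [0.6251, 0.0369, 0.09]
eef_rot: [3.141, -0.001, -0.048]
force: [-0.6, 0.9, 2.4]
grip_width: 0.0114
grip_force: 40.0
```

>>> {"fn": "step_arm", "kwargs": {
  "plan": [
    [[0,0.1,0,0,0,0],[0,0.14,0,0,0,0],[0,0.14,0,0,0,0],[0,0.14,0,0,0,0]]
  ]
}}

```text
time_s: 36.7
ee_pos: [0.6251, 0.0359, 0.0899]
eef_rot: [3.141, -0.001, -0.046]
force: [-1.8, -1.4, 4.9]
grip_width: 0.0115
grip_force: 40.0
```

Release, rise and go to the terminal.

>>> {"fn": "step_arm", "kwargs": {
  "plan": [
    [[0,0,0,0,0,0],[0,0,0,0,0,0],[0,0,0,0,0,0],[0,0,0,0,0,0],[0,0,0,0,0,0],[0,0,0,0,0,0]]
  ],
  "grip": 0.5
}}

```text
time_s: 37.2
ee_pos: [0.6248, 0.0354, 0.0894]
eef_rot: [-3.142, 0.0, -0.046]
force: [-0.3, 0.4, 0.2]
grip_width: 0.0456
grip_force: 0.0
```

>>> {"fn": "step_arm", "kwargs": {
  "plan": [
    [[0,0,-0.3,0,0,0],[0,0,-0.8,0,0,0],[0,0,-1.4,0,0,0],[0,0,-2,0,0,0],[0,0,-2.5,0,0,0],[0,0,-2.8,0,0,0],[0,0,-2.9,0,0,0]]
  ]
}}

```text
time_s: 37.78
ee_pos: [0.6254, 0.0353, 0.1786]
eef_rot: [-3.141, -0.003, -0.047]
force: [-0.1, -0.8, -0.3]
grip_width: 0.0468
grip_force: 0.0
```

```bash
python3 - <<'E'
from h import *
T=ctrl.get_obs();ctrl.camera('wrist');print(T['ee_pos'],T['eef_rot'],T['force']);print(go([.4518,-.244,.176],-.016))
for q,z in (('caddy_fan',.03),):
  for r in ctrl.place_of(q,'wrist')[:1]:print(q,r,onz('wrist',r['at'],z,T))
E
```

```text
[0.6253949  0.03532312 0.17858383] [-3.14145800e+00 -2.69512796e-03 -4.65532908e-02] [-0.09317688 -0.83963245 -0.26157221]
[-5.341e+00  9.570e+00  5.300e-02 -1.000e-03 -1.800e-02 -2.920e-01]
caddy_fan {'at': [252.8, 186.6], 'confidence': 0.59} [0.62605912 0.03924197 0.03      ]
```

>>> {"fn": "step_arm", "kwargs": {
  "plan": [
    [[-0.3,0.5,0,0,0,0],[-0.9,1.5,0,0,0,-0.1],[-1.5,2.6,0,0,0,-0.1],[-2.1,3.7,0,0,0,-0.1],[-2.7,4.8,0,0,0,-0.2],[-3.3,5.9,0,0,0,-0.2],[-3.9,7,0,0,0,-0.3],[-4.5,8.1,0,0,0,-0.3]]
  ]
}}

```text
time_s: 38.55
ee_pos: [0.4771, -0.2022, 0.1755]
eef_rot: [-3.141, 0.001, -0.014]
force: [1.3, -0.4, 0.4]
grip_width: 0.047
grip_force: 0.0
```

>>> {"fn": "step_arm", "kwargs": {
  "plan": [
    [[-0.5,0.9,0,0,0,0],[-0.8,1.4,0,0,0,0],[-0.84,1.47,0,0,0,0],[-0.84,1.47,0,0,0,0],[-0.84,1.47,0,0,0,0],[-0.84,1.47,0,0,0,0]]
  ]
}}

```text
time_s: 39.05
ee_pos: [0.4533, -0.2439, 0.1761]
eef_rot: [-3.141, 0.0, -0.014]
force: [0.2, 0.3, 0.1]
grip_width: 0.0469
grip_force: 0.0
```

```bash
python3 - <<'E'
from h import *
T=ctrl.get_obs();save('wrist','w8');print(T['ee_pos'],T['eef_rot'],T['force']);print(go([.4518,-.244,.0635],-.016))
for q,z in (('caddy_terminal',.004),):
  for r in ctrl.place_of(q,'wrist')[:1]:print(q,r,onz('wrist',r['at'],z,T))
E
```

```text
[ 0.45329642 -0.24385427  0.17613439] [-3.14113835e+00  4.54155402e-04 -1.39637270e-02] [0.21665659 0.3462724  0.11136043]
[-4.900e-02  7.000e-03  3.757e+00 -3.000e-03  4.000e-03  2.200e-02]
```

View pics/w8.png

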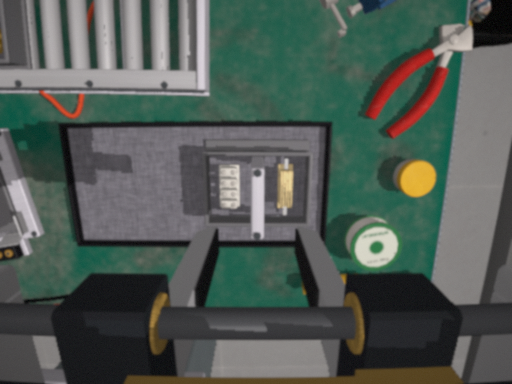

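The terminal's bar at (258,203) is centred. I'll check its x in the grip against the bar's end screws.

```bash
python3 - <<'E'
from h import *
from scipy.ndimage import center_of_mass
for n,T,zz in (('w3',dict(ee_pos=[.6303,.15865,.1758],eef_rot=[np.pi,0,-.049]),.116),('w8',dict(ee_pos=[.4533,-.24385,.17613],eef_rot=[np.pi,0,-.014]),.09)):
    g=cv2.imread(f'pics/{n}.png',0).astype(float)
    r=g[160:260,252:264]; P=[]
    for a,b in ((163,183),(226,252)):
        w=g[a:b,252:264].copy(); w=np.clip(110-w,0,None); c=center_of_mass(w);P.append(onz('wrist',(c[1]+252,c[0]+a),zz,T)); print(c[1]+252,c[0]+a)
    print(n,(P[0]+P[1])/2-np.array(T['ee_pos']),np.linalg.norm(P[0]-P[1]))
E
```

```text
256.79658385093165 174.17857142857142
257.03769841269843 245.73710317460316
w3 [ 0.00047943 -0.00049877 -0.0598    ] 0.060445455104032264
256.6824644549763 171.80568720379148
257.41292106071467 243.8403808743729
w8 [-0.0058791  -0.00054136 -0.08613   ] 0.06728298305500843
```

>>> {"fn": "step_arm", "kwargs": {
  "plan": [
    [[-0.07,0,0.5,0,0,0],[-0.07,0,1.2,0,0,0],[-0.07,0,2,0,0,0],[-0.07,0,2.7,0,0,0],[-0.07,0,3.3,0,0,0],[-0.07,0,3.6,0,0,0],[-0.07,0,3.73,0,0,0],[-0.07,0,3.75,0,0,0]]
  ]
}}

```text
time_s: 39.82
ee_pos: [0.4509, -0.2445, 0.0638]
eef_rot: [-3.141, 0.0, -0.015]
force: [0.2, -1.0, 0.7]
grip_width: 0.047
grip_force: 0.0
```

>>> {"fn": "step_arm", "kwargs": {
  "plan": [
    [[0,0,0,0,0,0],[0,0,0,0,0,0],[0,0,0,0,0,0],[0,0,0,0,0,0],[0,0,0,0,0,0],[0,0,0,0,0,0],[0,0,0,0,0,0],[0,0,0,0,0,0]]
  ],
  "grip": 0,
  "squeeze": 40
}}

```text
time_s: 40.48
ee_pos: [0.4508, -0.2446, 0.0641]
eef_rot: [-3.141, 0.0, -0.015]
force: [-0.1, 3.8, 2.2]
grip_width: 0.011
grip_force: 40.0
```

>>> {"fn": "step_arm", "kwargs": {
  "plan": [
    [[0,0,-0.2,0,0,0],[0,0,-0.6,0,0,0],[0,0,-1.2,0,0,0],[0,0,-1.9,0,0,0],[0,0,-2.6,0,0,0],[0,0,-3.3,0,0,0],[0,0,-4,0,0,0],[0,0,-4.2,0,0,0]]
  ]
}}

```text
time_s: 41.15
ee_pos: [0.4514, -0.2454, 0.1931]
eef_rot: [3.139, -0.003, -0.015]
force: [0.6, -0.3, -3.1]
grip_width: 0.0115
grip_force: 40.0
```

```bash
python3 -c "
from h import *
print(go([.600,-.05,.19],-.046),go([.6308,.1575,.19],-.046))
T=ctrl.get_obs();print(T['ee_pos'],T['force'],T['grip_width'])"
```

```text
[ 4.854 -6.588  0.103  0.021 -0.031  0.294] [  5.776 -13.519   0.09    0.021  -0.031   0.294]
[ 0.45136845 -0.24538258  0.19305476] [ 0.5761661  -0.30923274 -3.13496641] 0.011510797158580287
```

>>> {"fn": "step_arm", "kwargs": {
  "plan": [
    [[0.1,-0.5,0,0,0,0],[0.3,-1.5,0,0,0,0.1],[0.5,-2.7,0,0,0,0.1],[0.6,-3.9,0,0,0,0.1],[0.7,-5.1,0,0,0,0.2],[0.8,-6.3,0,0,0,0.2],[0.9,-7.5,0,0,0,0.3],[1,-8.7,0,0,0,0.3]]
  ]
}}

```text
time_s: 41.82
ee_pos: [0.4842, 0.0173, 0.1892]
eef_rot: [3.141, 0.001, -0.047]
force: [0.1, -0.7, -4.1]
grip_width: 0.0116
grip_force: 40.0
```

>>> {"fn": "step_arm", "kwargs": {
  "plan": [
    [[0.1,-1.2,0,0,0,0],[0.3,-2.4,0,0,0,0],[0.8,-3.5,0,0,0,0],[1.6,-4.3,0,0,0,0],[2.6,-4.7,0,0,0,0],[3.6,-4.9,0,0,0,0],[4.4,-5,0,0,0,0],[4.6,-5,0,0,0,0]]
  ]
}}

```text
time_s: 42.48
ee_pos: [0.6315, 0.1593, 0.1878]
eef_rot: [3.141, 0.002, -0.046]
force: [-0.3, -0.4, -5.2]
grip_width: 0.0116
grip_force: 40.0
```

```bash
python3 -c "
from h import *
print(go([.6308,.1575,.108],-.046))
T=ctrl.get_obs();print(T['ee_pos'],T['eef_rot'],T['force'],T['grip_width'])"
```

```text
[-0.015  0.059  2.658  0.006  0.016 -0.004]
[0.63145308 0.15929907 0.18775053] [ 3.14095581e+00  1.65464592e-03 -4.64315347e-02] [-0.3219849  -0.43498256 -5.17952529] 0.011561563952012653
```

>>> {"fn": "step_arm", "kwargs": {
  "plan": [
    [[0,0,0,0,0,0],[0,0,0,0,0,0],[0,0,0,0,0,0]]
  ]
}}

```text
time_s: 42.73
ee_pos: [0.6287, 0.159, 0.1897]
eef_rot: [3.141, 0.001, -0.047]
force: [-0.1, 0.6, -2.7]
grip_width: 0.0113
grip_force: 40.0
```

```bash
python3 -c "
from h import *
print(go([.6308,.1572,.108],-.046))
T=ctrl.get_obs();print(T['ee_pos'],T['eef_rot'])"
```

```text
[ 7.600e-02  5.600e-02  2.724e+00  2.000e-03  8.000e-03 -5.000e-03]
[0.628661   0.15899578 0.18971258] [ 3.14141409e+00  8.58093916e-04 -4.65626523e-02]
```

>>> {"fn": "step_arm", "kwargs": {
  "plan": [
    [[0.04,0.03,0.3,0,0,0],[0.07,0.06,0.8,0,0,0],[0.07,0.06,1.4,0,0,0],[0.07,0.06,2,0,0,0],[0.07,0.06,2.4,0,0,0],[0.07,0.06,2.6,0,0,0],[0.07,0.06,2.7,0,0,0],[0.07,0.06,2.7,0,0,0]]
  ]
}}

```text
time_s: 43.4
ee_pos: [0.6315, 0.1572, 0.109]
eef_rot: [-3.142, 0.0, -0.046]
force: [0.4, 0.2, -4.7]
grip_width: 0.0116
grip_force: 40.0
```

>>> {"fn": "step_arm", "kwargs": {
  "plan": [
    [[0,0,0.07,0,0,0],[0,0,0.14,0,0,0],[0,0,0.21,0,0,0],[0,0,0.28,0,0,0],[0,0,0.35,0,0,0],[0,0,0.42,0,0,0],[0,0,0.48,0,0,0],[0,0,0.52,0,0,0]]
  ]
}}

```text
time_s: 44.07
ee_pos: [0.6315, 0.1572, 0.0931]
eef_rot: [3.142, 0.0, -0.047]
force: [0.2, 0.8, -4.4]
grip_width: 0.0119
grip_force: 40.0
```

>>> {"fn": "step_arm", "kwargs": {
  "plan": [
    [[0,0,0.02,0,0,0],[0,0,0.04,0,0,0],[0,0,0.04,0,0,0]]
  ]
}}

```text
time_s: 44.32
ee_pos: [0.6315, 0.1572, 0.0921]
eef_rot: [3.142, 0.0, -0.047]
force: [-0.4, -0.1, -4.7]
grip_width: 0.0118
grip_force: 40.0
```

>>> {"fn": "step_arm", "kwargs": {
  "plan": [
    [[0,0,0.02,0,0,0],[0,0,0.04,0,0,0],[0,0,0.06,0,0,0],[0,0,0.08,0,0,0],[0,0,0.08,0,0,0],[0,0,0.08,0,0,0]]
  ]
}}

```text
time_s: 44.82
ee_pos: [0.6316, 0.1573, 0.0901]
eef_rot: [-3.141, -0.0, -0.046]
force: [0.1, -0.4, -0.5]
grip_width: 0.0118
grip_force: 40.0
```

Contact at the expected height. I'll release, rise and check.

>>> {"fn": "step_arm", "kwargs": {
  "plan": [
    [[0,0,0,0,0,0],[0,0,0,0,0,0],[0,0,0,0,0,0],[0,0,0,0,0,0],[0,0,0,0,0,0],[0,0,0,0,0,0]]
  ],
  "grip": 0.5
}}

```text
time_s: 45.32
ee_pos: [0.6316, 0.1572, 0.0899]
eef_rot: [-3.142, -0.0, -0.047]
force: [0.2, -0.4, 0.8]
grip_width: 0.0458
grip_force: 0.0
```

>>> {"fn": "step_arm", "kwargs": {
  "plan": [
    [[0,0,-0.3,0,0,0],[0,0,-0.8,0,0,0],[0,0,-1.5,0,0,0],[0,0,-2.4,0,0,0],[0,0,-3.4,0,0,0],[-0.4,0.4,-4.4,0,0,0],[-1.2,1.2,-5.3,0,0,0],[-2,2,-6,0,0,0]]
  ]
}}

```text
time_s: 45.98
ee_pos: [0.5682, 0.0999, 0.272]
eef_rot: [-3.141, -0.002, -0.045]
force: [1.2, -1.3, 0.9]
grip_width: 0.0468
grip_force: 0.0
```

>>> {"fn": "step_arm", "kwargs": {
  "plan": [
    [[-0.6,0.8,-0.4,0,0,0],[-1,1.2,-0.6,0,0,0],[-1,1.2,-0.6,0,0,0],[-1,1.2,-0.6,0,0,0],[-1,1.2,-0.6,0,0,0]]
  ]
}}

```text
time_s: 46.4
ee_pos: [0.5374, 0.0659, 0.2878]
eef_rot: [-3.141, 0.0, -0.046]
force: [0.6, -0.1, 0.5]
grip_width: 0.0473
grip_force: 0.0
```

```bash
python3 - <<'E'
from h import *
T=ctrl.get_obs();im=save('wrist','w9');print(T['ee_pos'],T['eef_rot'],T['force'])
for q,z in (('caddy_terminal',.03),('caddy_fan',.03),('caddy_board',.012),('nest',0),('end_stop',.03)):
  for r in ctrl.place_of(q,'wrist')[:1]:print(q,r,onz('wrist',r['at'],z,T))
cv2.imwrite('pics/w9b.png',cv2.resize(im[...,::-1],(800,600),interpolation=cv2.INTER_CUBIC))
E
```

```text
[0.53740151 0.06587447 0.28779092] [-3.14147516e+00  3.89793461e-05 -4.64450243e-02] [ 0.62640585 -0.09836334  0.5221718 ]
caddy_terminal {'at': [186.7, 103.8], 'confidence': 0.78} [0.63161818 0.15617646 0.03      ]
caddy_fan {'at': [274.4, 105.0], 'confidence': 0.93} [0.62415694 0.03756793 0.03      ]
caddy_board {'at': [235.9, 226.9], 'confidence': 0.65} [0.44510643 0.10227071 0.012     ]
end_stop {'at': [135.9, 102.1], 'confidence': 0.58} [0.6378258 0.22553   0.03     ]
```

View pics/w9b.png

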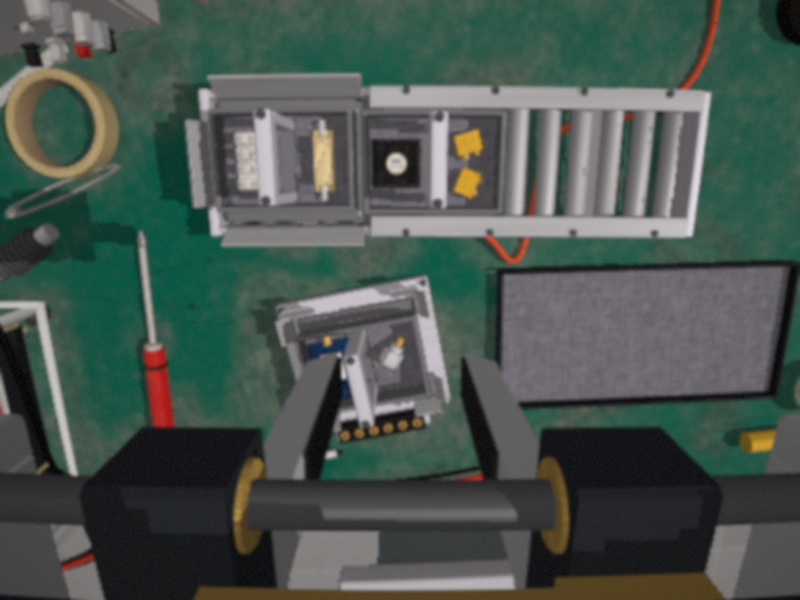

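The terminal (265,155) and fan (440,158) are back on the track within about 4 mm of where they started. The board is seated in the nest, the tray is empty and the arm is clear.

```bash
python3 -c "
from h import *
print(ctrl.hand_in())"
```

```text
the job is handed in; nothing more can be done
None
```

I handed the job in: the board caddy is seated in the nest, and the terminal and fan caddies are back on the track in order, within about 4 mm of their starts; the hand-in returned no verdict.

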